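# Latch the impact-rig guard gate

## Robot

A 6-joint arm with a two-finger parallel gripper is mounted at the origin on the work surface. World frame = base frame: x ahead of the robot, y to its left, z up, the work surface at z = 0. Lengths are in m, angles in degrees, forces in N, time in s.
With the tool pointing down it reaches from about 0.35 to 0.875 m from the base axis. Payload 4.2 kg.
Tool frame: the origin (TCP) lies midway between the tips of the shut fingers; the grasp point (between the pads) lies 19 mm behind it; z points along the fingers, y is the direction in which the jaws open and shut (so a half turn about z gives the same grasp; the last joint's range is limited). The gripper opens to 87 mm and grips with 3 to 60 N. Pads are 19 mm wide; open, the fingers measure 117 mm over their backs; the gripper's body (75 mm by 190 mm) begins 51 mm behind the grasp point.
Start: joints at [-55.428, 22.042, 0.453, 0, -68.411, -14.817], TCP at [0.211, -0.588, 0.223] pointing down, gripper open.
Joint ranges: [-179.83, 179.83], [-69.29, 118.12], [-61.27, 80.66], [-181.25, 117.63], [-171.15, -9.14], [-177.46, 177.46]. Speed limits (degrees/s): [159.86, 159.86, 180, 180, 180, 180].

## Interface

Orientations are given as a 3x3 rotation matrix whose columns are the frame's x, y, z axes.
In Python, from station import sense, capture, get_calibration, finish_job, spot_in, spot_point gives the robot as it stands.
- The arm moves only by the shell command python3 -m inch 'ROWS'. ROWS is JSON, a list of rows, each an object with "fingers": the finger opening in cm, from 0 to 8.7; "delta_pos": the shift along the tool's x, y, z in cm, a list of three; "spin": the turn about the tool's z in degrees. In form: [{"fingers": fingers, "delta_pos": [dx, dy, dz], "spin": spin}, ...]. A call has 1 to 20 rows; each row is the pose to reach, as a shift and turn from the pose commanded when the call began, along the tool's axes at that moment; what a row does not reach only later rows make up. A row lasts 1/10 s, in which the tool goes at most 50 mm and 8.59 degrees, less where a joint would pass 70% of its speed; a pose out of reach is approached as far as the arm can. A call with a gripper value outside its range is refused whole. The fingers move at their own pace and stop on an object; the grip force is fixed at half the most. Time passes only in rows, so rows that repeat a pose let the fingers close. It gives the time, the measured TCP pose, the force and the opening at its end, in the units of the state.
- sense(): the state, without advancing time (a new reading comes with each control period).
- capture(name): name is "scene" or "top" or "wrist"; returns the picture (420x560x3 uint8, red, green, blue); there is no depth.
- get_calibration(name): a dict with "K" (3x3 intrinsics, pixels), "T" (4x4, takes a point from camera to world coordinates). Camera axes: x right, y up, looking along -z (the intrinsics and any distortion apply to the point x, -y, -z); pixel columns grow to the right and rows downward; lengths in m; the calibration is good to about 2 mm. A picture is of the moment at which its call begins: read the wrist's pose just before it. get_calibration takes no time and is no camera call; for the wrist camera it gives the pose at the moment of the call.
- finish_job(): hands the job in, once; it reports no verdict.
Trained networks look in the newest picture that a camera, given by its name, has taken for a name from the list of things; names that differ only in an ending like _2 or _b are one class to them, and where a whole thing is asked for, a point or a joint stands for the part that bears it (a point fixed in the world has none). Each returns a list of dicts, best first, with "conf" (0 to 1); they miss things now and then, are a little off and sometimes report something else, mostly with a low value. They report only what shows in the picture. A call takes as long as a camera call.
- spot_in(camera, target): "extent" ([left, top, right, bottom] as shares, 0 to 1, of the picture: columns of its width, rows of its height, round what is visible of it).
- spot_point(camera, target): "location" ([column, row] as shares, 0 to 1, of the picture: columns of its width, rows of its height: a listed point, or the origin of a listed thing).
The state is a dict: "time_s": time; "joints": joint angles; "joint_velocities": joint speeds; "effort": joint torques, N m; "tcp_pos": TCP position; "ee_rot": TCP orientation; "wrist_force": force on the tool from outside, world axes, zero at the start; "moment": the same for the moment, N m; "gripper_width": opening from 0.0 (shut) to 1.0 (fully open).
Only numpy, scipy, OpenCV 4.12 (cv2) and the standard library are available. Lean on these libraries where they do the work, as an engineer would, in place of code of your own. Each camera call takes 0.05 s, during which the arm holds its last target.

## Task

Shut the gate of the impact rig's guard and latch it: raise the latch bar by its red knob while the gate is still ajar, swing the gate home with the bar passing over the yellow striker, and let the bar drop fully into the catch behind it, so that the gate stays shut by itself against its kick-out plunger. Do not slam the gate, and leave the specimen on the anvil, the jar, the dish and the mug where they stand.

Things in the scene. Friction and masses are not known exactly. Their poses are not given: they have to be found in the camera images.
- guard: Fixed guard frame: grey base plate 330 x 340 x 8 mm, two aluminium posts 247 mm tall, clear side panels, anvil inside. Origin: on the table, in the plane of the shut gate; x points into the guard (away from the robot), y left, z up; it stands anywhere, turned about z.
- lamp (a point): Middle of the underside of the white lamp bar, 205 mm up, right above where the knob is when the gate is shut. Bar 43 mm deep (guard x from -72 to -29 mm), 300 mm wide, 35 mm tall. An upright tool does not fit under it: come to the knob from the front with the tool leaning back toward the robot, 30 to 45 degrees from vertical.
- gate (a joint): Gate angle about its upright hinge: 0 shut, positive with its free right edge swung out toward the robot; travel -0.08 to 1.1. Gate 205 mm long, 12 thick, z 10 to 170 mm, 0.6 kg, hinge friction 0.06 N m. Latched it rests between -0.06 and 0.06, depending on the keeper; with the bar down in front of the striker it stops at 0.08 or more.
- latch (a joint): Latch bar angle about its pivot on the gate: 0 level (its rest on a stop, also in the catch), positive with its tip raised, at most 0.32. It falls by its weight (about 0.16 kg). Clearing the striker takes more than 0.08; 0.2 is comfortable.
- bar_tip (a point): Tip of the steel latch bar, at mid height. Bar 8 mm thick, 16 mm tall, on the gate's robot side: its middle plane 20 mm in front of the gate's, its centre line at z = 130 mm when level; pivot 70 mm and tip 255 mm from the gate hinge, measured along the gate.
- knob (a point): Centre of the red knob on the latch bar: cylinder 22 mm in diameter, 26 mm long, axis along the gate's normal, on a 10 mm stem. 66 mm in front of the gate's middle plane, 140 mm from the gate hinge and 70 mm from the bar's pivot along the gate; z = 130 mm when the bar is level.
- gate_hinge (a point): Point on the gate's hinge axis, at z = 130 mm, at the left post (guard frame x = 0, y = 120 mm). Its axes turn with the gate: -y runs along the gate to its free edge, -x is the gate's robot side.
- plunger_tip (a point): Tip of a sprung rubber plunger, 12 mm in diameter, on the right post behind the gate's free edge, 190 mm from the hinge. It meets the gate at about 0.08 rad and kicks it outward with about 2 N, so the gate stays shut only when latched.
- keeper_nominal (a point): Middle of the catch slot's floor if the yellow keeper on the right post is at its middle setting (guard frame -20, -115, 118 mm). It is clamped up to 10 mm nearer or farther along the guard's x, unreported. So push the raised bar in until it is felt on the keeper's back wall (a rise of 10 N, where the plunger takes some 3), ease off 2 mm, lower it.
- striker (a point): Middle of the top of the striker, the keeper's square front tooth, for the keeper's middle setting (really up to 10 mm off along the guard's x): 18 mm thick in x, 30 mm wide in y, top at z = 134 mm. Behind it the slot, 14 mm in x for the 8 mm bar; behind that the back wall, up to z = 180 mm.
- specimen: Steel test bar 10 x 55 x 10 mm lying across the anvil inside the guard; leave alone. Origin at its underside.
- jar: Jar, 60 mm in diameter, 85 mm tall, right of the guard; leave alone. Origin at its underside.
- dish: Blue open tray 100 x 80 x 30 mm, on the right in front of the guard; leave alone. Origin at its underside.
- mug: White mug, 76 mm in diameter, 90 mm tall, left of the guard; leave alone. Origin at its underside.

How it is judged:
By the outcome, as a careful person would: the job done as asked, in the order asked, and still so for the second after the job is handed in, with the robot touching nothing.
It also fails if it takes over 54 s, if anything falls off the work surface, if the arm or the gripper's body presses on something with over 40 N, if the wrist force passes 120 N, or if a joint passes its speed limit or range.

## Working session

There is one attempt and no reset: what is moved stays moved. The work goes in short steps, Python scripts to look and compute and a shell command to move; the robot and the scene stay as the last step left them, time stands still between calls to the robot, and variables do not carry over. Pictures are saved under pics/ and viewed, and the job is handed in when it is done.

```bash
ls; mkdir -p pics
cat > h.py <<'E'
import numpy as np, cv2
from station import *
def cap(name,fn):
    cal=get_calibration(name); im=capture(name)
    cv2.imwrite('pics/'+fn+'.png',im[:,:,::-1]); return cal,im
E
python3 - <<'E'
from h import *
s=sense()
print(s)
for n in ['scene','top','wrist']:
    cal,im=cap(n,n+'0'); print(n,{k:np.round(v,4).tolist() if not isinstance(v,str) else v for k,v in cal.items()})
    if n!='wrist':
        for t in ['lamp','bar_tip','knob','gate_hinge','keeper_nominal','striker','guard','jar','dish','mug','plunger_tip']:
            r=spot_point(n,t)
            print(t,[(np.round(np.array(d['location'])*[560,420],1).tolist(),round(d['conf'],2)) for d in r[:2]])
print(sense()['time_s'])
E
```

```text
pics
{'time_s': 0.0, 'joints': array([-5.54280340e+01,  2.20885156e+01,  3.79620048e-01, -2.97594169e-02,
       -6.84134715e+01, -1.48194248e+01]), 'joint_velocities': array([ 0.03808329, -0.09587606, -0.0317259 , -0.00872533, -0.09337607,
        0.00415603]), 'effort': array([ 1.33864964e-03, -3.90662742e+01,  1.87406731e+01,  4.21979159e+00,
        1.08957817e-02, -1.83822272e-04]), 'tcp_pos': array([ 0.21106064, -0.58762465,  0.22148021]), 'ee_rot': array([[-9.41225732e-01, -3.37777233e-01, -8.14176334e-04],
       [-3.37778205e-01,  9.41223540e-01,  2.03259030e-03],
       [ 7.97592039e-05,  2.18813731e-03, -9.99997603e-01]]), 'wrist_force': array([0.33874364, 0.45057264, 0.55953816]), 'moment': array([-0.04313687, -0.00271972, -0.008397  ]), 'gripper_width': 0.999005110558721}
scene {'K': [[513.5711, 0.0, 277.9317], [0.0, 513.5711, 208.0261], [0.0, 0.0, 1.0]], 'T': [[0.5021, -0.6935, 0.5166, 1.1634], [0.8646, 0.4147, -0.2837, -0.2583], [-0.0175, 0.5891, 0.8079, 1.0292], [0.0, 0.0, 0.0, 1.0]]}
lamp [([299.4, 199.3], 0.57)]
bar_tip []
knob []
gate_hinge [([353.3, 214.6], 0.83)]
[... 404 characters left out ...]
844, -0.1755, 0.4077], [-0.9996, -0.0112, 0.0254, 0.0569], [0.0231, 0.1758, 0.9841, 1.152], [0.0, 0.0, 0.0, 1.0]]}
lamp [([261.3, 185.0], 0.97), ([318.3, 181.2], 0.18)]
bar_tip [([312.0, 230.5], 0.77)]
knob [([257.6, 226.8], 0.67), ([263.0, 142.2], 0.24)]
gate_hinge [([210.6, 176.6], 0.91)]
keeper_nominal [([316.9, 180.0], 0.59)]
striker []
guard [([263.3, 189.6], 0.78), ([261.2, 186.5], 0.51)]
jar []
dish [([383.2, 250.8], 0.81)]
mug [([152.2, 203.7], 0.7)]
plunger_tip []
wrist {'K': [[307.34, 0.0, 277.7618], [0.0, 307.34, 206.3776], [0.0, 0.0, 1.0]], 'T': [[-0.3397, -0.91, -0.2378, 0.1458], [0.9406, -0.3287, -0.0856, -0.6127], [-0.0003, -0.2527, 0.9675, 0.3849], [0.0, 0.0, 0.0, 1.0]]}
1.25
```

View pics/scene0.png

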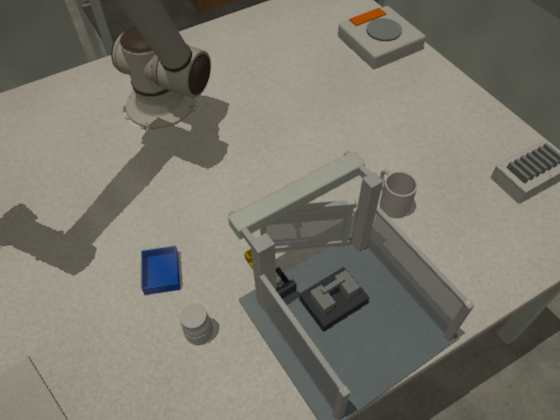

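View pics/top0.png

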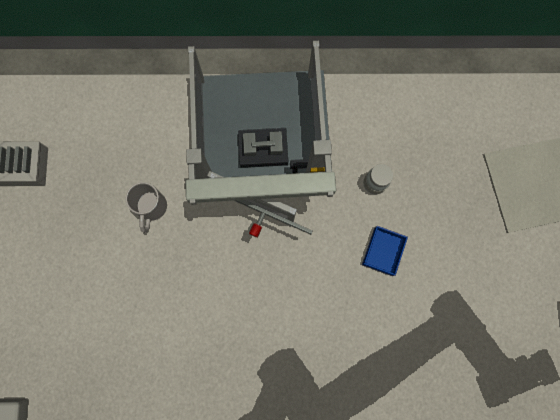

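View pics/wrist0.png

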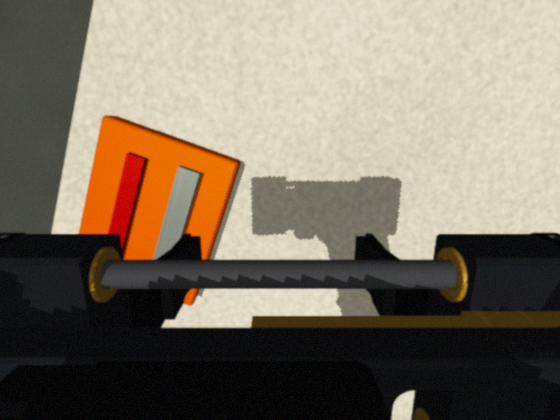

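```bash
cat >> h.py <<'E'
def ray(cal,uv):
    K,T=cal['K'],cal['T']; d=np.array([(uv[0]-K[0,2])/K[0,0],-(uv[1]-K[1,2])/K[1,1],-1.])
    return T[:3,3],T[:3,:3]@d
def atz(cal,uv,z):
    o,d=ray(cal,uv); return o+d*(z-o[2])/d[2]
def proj(cal,p):
    K,T=cal['K'],cal['T']; c=T[:3,:3].T@(np.asarray(p)-T[:3,3])
    return np.array([K[0,0]*c[0]/-c[2]+K[0,2],K[1,1]*-c[1]/-c[2]+K[1,2]])
E
python3 - <<'E'
from h import *
print({k:v for k,v in get_calibration('top').items() if k not in 'KT'})
c=get_calibration('top')
for n,uv,z in [('lamp',(261.3,185),.205),('lampTL',(187,181),.24),('lampTR',(333,175),.24),('lampBL',(187,202),.24),('lampBR',(335,195),.24),('hinge',(210.6,176.6),.13),('knob',(257,229),.13),('tip',(312,232),.13),('striker',(317,169.5),.134),('dish',(383,251),0),('mug',(152,204),0),('plateFL',(204,72),.008),('pFR',(307,72),.008)]:
    print(n,np.round(atz(c,uv,z),4))
import subprocess
im=cv2.imread('pics/top0.png')[20:270,130:430]
cv2.imwrite('pics/top0z.png',cv2.resize(im,None,fx=2.4,fy=2.4,interpolation=cv2.INTER_CUBIC))
im=cv2.imread('pics/scene0.png')[140:420,200:500]
cv2.imwrite('pics/scene0z.png',cv2.resize(im,None,fx=2.1,fy=2.1,interpolation=cv2.INTER_CUBIC))
E
```

```text
{}
lamp [0.6459 0.0795 0.205 ]
lampTL [0.6467 0.2262 0.24  ]
lampTR [ 0.6564 -0.0653  0.24  ]
lampBL [0.604  0.2253 0.24  ]
lampBR [ 0.6152 -0.0679  0.24  ]
hinge [0.6852 0.1944 0.13  ]
knob [0.5655 0.0914 0.13  ]
tip [ 0.5574 -0.0294  0.13  ]
striker [ 0.6983 -0.0439  0.134 ]
dish [ 0.5269 -0.2148  0.    ]
mug [0.6515 0.3561 0.    ]
plateFL [0.9998 0.2313 0.008 ]
pFR [ 0.9988 -0.0375  0.008 ]
```

View pics/top0z.png

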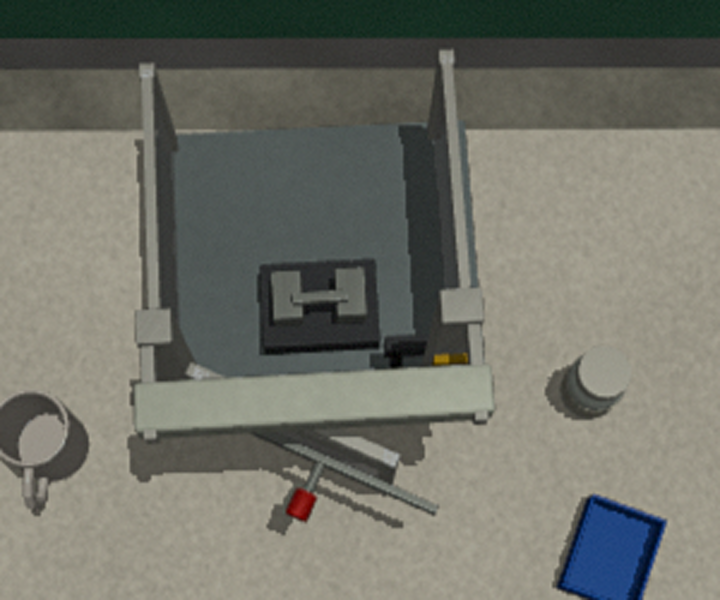

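View pics/scene0z.png

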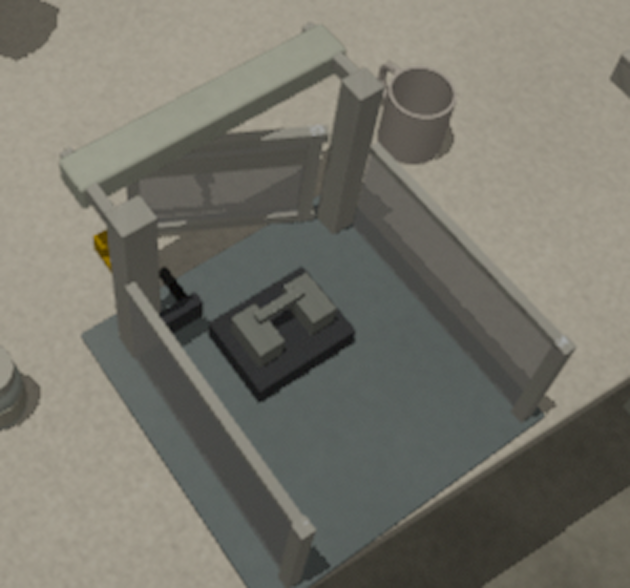

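Run:
```python
from h import *
c=get_calibration('top')
z=lambda u,v:(130+u/2.4,20+v/2.4)
P={}
for n,uv,h in [('postL',z(153,327),.247),('postR',z(462,305),.247),('gateHingeTop',z(200,371),.17),('gateFree',z(397,462),.17),('barTip',z(436,509),.138),('knobfront',z(300,508),.141),('knob',z(302,503),.138),('stem base',z(322,465),.135),('keeperback',z(451,358),.18),('plFL',z(178,137),.008),('plBR',z(466,124),.008)]:
    P[n]=atz(c,uv,h);print(n,np.round(P[n],4))
y=P['postL']-P['postR'];print(np.degrees(np.arctan2(-y[0],y[1])))
s=get_calibration('scene')
for n,p in P.items(): print(n,np.round(proj(s,p),1))
O=np.array([.6804,.1014,0]);a=np.radians(2.1);X=np.array([np.cos(a),np.sin(a),0]);Y=np.array([-X[1],X[0],0])
for n,p in P.items(): print(n,np.round([(p-O)@X,(p-O)@Y],4))
```

```text
postL [0.6956 0.2126 0.247 ]
postR [ 0.7127 -0.0451  0.247 ]
gateHingeTop [0.6787 0.1832 0.17  ]
gateFree [0.5939 0.0082 0.17  ]
barTip [ 0.556 -0.028  0.138]
knobfront [0.558  0.0954 0.141 ]
knob [0.563  0.0937 0.138 ]
stem base [0.5985 0.0753 0.135 ]
keeperback [ 0.6859 -0.0414  0.18  ]
plFL [0.9855 0.2307 0.008 ]
plBR [ 0.9996 -0.0826  0.008 ]
3.7935187293643784
postL [372.8 178. ]
postR [262.2 241.2]
gateHingeTop [351.6 201.8]
gateFree [258.4 208.4]
barTip [235.8 211.9]
knobfront [285.8 188.4]
knob [286.3 191.1]
stem base [287.4 206.5]
keeperback [258.7 248.9]
plFL [448.9 342.1]
plBR [324.8 430.3]
postL [0.0193 0.1106]
postR [ 0.0269 -0.1476]
gateHingeTop [0.0013 0.0818]
gateFree [-0.0899 -0.0899]
barTip [-0.129  -0.1247]
knobfront [-0.1225 -0.0015]
knob [-0.1176 -0.0034]
stem base [-0.0828 -0.0231]
keeperback [ 0.0003 -0.1429]
plFL [0.3097 0.118 ]
plBR [ 0.3122 -0.1956]
```

```bash
python3 -m inch '[{"fingers":8.7,"delta_pos":[-12,15,-10],"spin":8},{"fingers":8.7,"delta_pos":[-39,50,-22],"spin":18},{"fingers":8.7,"delta_pos":[-39,50,-22],"spin":18},{"fingers":8.7,"delta_pos":[-39,50,-22],"spin":18},{"fingers":8.7,"delta_pos":[-39,50,-22],"spin":18},{"fingers":8.7,"delta_pos":[-39,50,-22],"spin":18},{"fingers":8.7,"delta_pos":[-39,50,-22],"spin":18},{"fingers":8.7,"delta_pos":[-39,50,-22],"spin":18},{"fingers":8.7,"delta_pos":[-39,50,-22],"spin":18},{"fingers":8.7,"delta_pos":[-39,50,-22],"spin":18},{"fingers":8.7,"delta_pos":[-39,50,-22],"spin":18},{"fingers":8.7,"delta_pos":[-39,50,-22],"spin":18},{"fingers":8.7,"delta_pos":[-39,50,-22],"spin":18},{"fingers":8.7,"delta_pos":[-39,50,-22],"spin":18},{"fingers":8.7,"delta_pos":[-39,50,-22],"spin":18},{"fingers":8.7,"delta_pos":[-39,50,-22],"spin":18}]'; python3 -c "
from h import *
s=sense();print(s['time_s'],s['tcp_pos'],s['ee_rot'],s['joints'])"
```

```text
time_s: 2.85
tcp_pos: [0.4091, 0.0143, 0.4423]
ee_rot: [[-0.999, -0.032, -0.001], [-0.032, 0.999, -0.0], [0.001, -0.0, -1.0]]
wrist_force: [-0.4, -0.3, 0.1]
gripper_width: 1.0
2.85 [0.40908079 0.01430018 0.44234607] [[-9.99495857e-01 -3.17451841e-02 -5.25118102e-04]
 [-3.17450645e-02  9.99495971e-01 -2.34443509e-04]
 [ 5.32295880e-04 -2.17655408e-04 -9.99999835e-01]] [ 2.49806170e+01 -4.47033714e+00 -1.06862291e+00 -5.31054531e-04
 -9.34346594e+01 -1.13161481e+02]
```

```bash
python3 -m inch '[{"fingers":8.7,"delta_pos":[-48,0,-10],"spin":0},{"fingers":8.7,"delta_pos":[-48,0,-10],"spin":0},{"fingers":8.7,"delta_pos":[-48,0,-10],"spin":0},{"fingers":8.7,"delta_pos":[-48,0,-10],"spin":0},{"fingers":8.7,"delta_pos":[-48,0,-10],"spin":0},{"fingers":8.7,"delta_pos":[-48,0,-10],"spin":0},{"fingers":8.7,"delta_pos":[-48,0,-10],"spin":0},{"fingers":8.7,"delta_pos":[-48,0,-10],"spin":0},{"fingers":8.7,"delta_pos":[-48,0,-10],"spin":0},{"fingers":8.7,"delta_pos":[-48,0,-10],"spin":0},{"fingers":8.7,"delta_pos":[-48,0,-10],"spin":0},{"fingers":8.7,"delta_pos":[-48,0,-10],"spin":0}]'; python3 -c "
from h import *
s=sense();print(s['time_s'],s['tcp_pos'],s['ee_rot'],s['joints'])"
```

```text
time_s: 4.05
tcp_pos: [0.7904, 0.0245, 0.4745]
ee_rot: [[-0.999, -0.029, 0.035], [-0.029, 1.0, -0.001], [-0.035, -0.002, -0.999]]
wrist_force: [0.1, -0.6, -0.2]
gripper_width: 0.999
4.05 [0.79039618 0.02452711 0.47450368] [[-0.99895335 -0.02923102  0.03518165]
 [-0.02929615  0.99956988 -0.00133723]
 [-0.03512743 -0.00236652 -0.99938004]] [  13.6530813    46.99766845   80.59370706    0.64643296 -121.65323377
 -101.62707583]
```

```bash
python3 -m inch '[{"fingers":8.7,"delta_pos":[-30,0,0],"spin":0},{"fingers":8.7,"delta_pos":[-30,0,0],"spin":0},{"fingers":8.7,"delta_pos":[-30,0,0],"spin":0},{"fingers":8.7,"delta_pos":[-30,0,0],"spin":0},{"fingers":8.7,"delta_pos":[-30,0,0],"spin":0},{"fingers":8.7,"delta_pos":[-30,0,0],"spin":0}]'; python3 -c "
from h import *
s=sense();print(s['time_s'],s['tcp_pos'],s['ee_rot'],s['joints'])"
```

```text
time_s: 4.65
tcp_pos: [0.8644, 0.0276, 0.385]
ee_rot: [[-0.997, -0.03, 0.068], [-0.031, 1.0, -0.002], [-0.068, -0.005, -0.998]]
wrist_force: [-0.3, 1.1, -0.3]
gripper_width: 0.997
4.65 [0.86441766 0.02759435 0.38500645] [[-0.99719422 -0.03044407  0.06838744]
 [-0.03068541  0.99952601 -0.00248105]
 [-0.0682795  -0.00457259 -0.99765575]] [  12.83826761   53.55398496   80.60596519    1.09856888 -113.2560312
 -100.61749057]
```

```bash
python3 -m inch '[{"fingers":8.7,"delta_pos":[0,0,-30],"spin":0},{"fingers":8.7,"delta_pos":[0,0,-30],"spin":0},{"fingers":8.7,"delta_pos":[0,0,-30],"spin":0}]'; python3 -m inch '[{"fingers":8.7,"delta_pos":[0,0,-30],"spin":0},{"fingers":8.7,"delta_pos":[0,0,-30],"spin":0},{"fingers":8.7,"delta_pos":[0,0,-30],"spin":0}]'; python3 -c "
from h import *
s=sense();print(s['time_s'],s['tcp_pos'],s['ee_rot'],s['joints'])"
```

```text
time_s: 4.95
tcp_pos: [0.7994, 0.0257, 0.4867]
ee_rot: [[-0.995, -0.03, 0.092], [-0.03, 1.0, -0.004], [-0.092, -0.007, -0.996]]
wrist_force: [-0.3, 0.8, 1.0]
gripper_width: 0.996
time_s: 5.25
tcp_pos: [0.7301, 0.0243, 0.5717]
ee_rot: [[-0.993, -0.03, 0.118], [-0.03, 1.0, -0.004], [-0.118, -0.008, -0.993]]
wrist_force: [0.7, -0.5, -0.3]
gripper_width: 0.995
5.25 [0.73009716 0.02425247 0.57165827] [[-0.99259304 -0.029638    0.11781619]
 [-0.03036866  0.99952903 -0.00441085]
 [-0.11762998 -0.0079561  -0.99302562]] [  15.40364799   39.77867612   80.65538396    2.46891034 -124.39340047
 -102.16815482]
```

```bash
python3 -m inch '[{"fingers":8.7,"delta_pos":[-50,0,-30],"spin":0},{"fingers":8.7,"delta_pos":[-50,0,-30],"spin":0},{"fingers":8.7,"delta_pos":[-50,0,-30],"spin":0},{"fingers":8.7,"delta_pos":[-50,0,-30],"spin":0},{"fingers":8.7,"delta_pos":[-50,0,-30],"spin":0},{"fingers":8.7,"delta_pos":[-50,0,-30],"spin":0},{"fingers":8.7,"delta_pos":[-50,0,-30],"spin":0},{"fingers":8.7,"delta_pos":[-50,0,-30],"spin":0}]'; python3 -c "
from h import *
s=sense();print(s['time_s'],s['tcp_pos'],s['ee_rot'],s['joints'])"
```

```text
time_s: 6.05
tcp_pos: [0.765, 0.0261, 0.547]
ee_rot: [[-0.989, -0.03, 0.147], [-0.031, 1.0, -0.006], [-0.147, -0.011, -0.989]]
wrist_force: [0.3, -0.1, -0.3]
gripper_width: 0.998
6.05 [0.76495743 0.02605085 0.5469549 ] [[-0.98863709 -0.02961834  0.14737526]
 [-0.03086651  0.99950435 -0.0061891 ]
 [-0.1471189  -0.01066774 -0.98906129]] [  15.02358308   41.99826078   80.61514387    2.93867186 -120.48565576
 -101.60992066]
```

```bash
python3 -m inch '[{"fingers":8.7,"delta_pos":[-50,0,-30],"spin":0}]'|grep ee;python3 -m inch '[{"fingers":8.7,"delta_pos":[-50,0,-30],"spin":0}]'|grep ee;python3 -m inch '[{"fingers":8.7,"delta_pos":[0,0,-50],"spin":0}]'|grep ee;python3 -m inch '[{"fingers":8.7,"delta_pos":[0,0,-50],"spin":0}]'; python3 -c "
from h import *
s=sense();print(s['time_s'],s['tcp_pos'],s['ee_rot'],s['joints'])"
```

```text
ee_rot: [[-0.984, -0.029, 0.177], [-0.031, 0.999, -0.007], [-0.176, -0.013, -0.984]]
ee_rot: [[-0.978, -0.029, 0.207], [-0.031, 0.999, -0.009], [-0.207, -0.015, -0.978]]
ee_rot: [[-0.978, -0.031, 0.208], [-0.033, 0.999, -0.011], [-0.208, -0.017, -0.978]]
time_s: 6.45
tcp_pos: [0.7278, 0.0269, 0.6137]
ee_rot: [[-0.972, -0.028, 0.234], [-0.032, 0.999, -0.011], [-0.234, -0.018, -0.972]]
wrist_force: [-0.2, 0.3, 1.9]
gripper_width: 1.0
6.45 [0.72781613 0.02685039 0.61367269] [[-0.97177851 -0.0282244   0.23420058]
 [-0.03176472  0.99943084 -0.01135754]
 [-0.23374672 -0.01847633 -0.97212195]] [  16.67066159   37.10029063   80.52045179    5.19842325 -120.50343192
 -101.78048572]
```

```bash
python3 -m inch '[{"fingers":8.7,"delta_pos":[-50,0,-30],"spin":0}]'|grep -E "tcp|ee"
python3 -m inch '[{"fingers":8.7,"delta_pos":[-50,0,-30],"spin":0}]'|grep -E "tcp|ee"
python3 -m inch '[{"fingers":8.7,"delta_pos":[-50,0,-30],"spin":0}]'|grep -E "tcp|ee"
python3 -m inch '[{"fingers":8.7,"delta_pos":[-50,0,-30],"spin":0}]'|grep -E "tcp|ee"
python3 -m inch '[{"fingers":8.7,"delta_pos":[-50,0,-30],"spin":0}]'|grep -E "tcp|ee"
python3 -m inch '[{"fingers":8.7,"delta_pos":[-50,0,-30],"spin":0}]'|grep -E "tcp|ee"
python3 -m inch '[{"fingers":8.7,"delta_pos":[-50,0,-30],"spin":0}]'|grep -E "tcp|ee"
python3 -m inch '[{"fingers":8.7,"delta_pos":[-50,0,-30],"spin":0}]'; python3 -c "
from h import *
s=sense();print(s['time_s'],s['tcp_pos'],s['ee_rot'],s['joints'])"
```

```text
tcp_pos: [0.7306, 0.0254, 0.6258]
ee_rot: [[-0.961, -0.026, 0.275], [-0.03, 0.999, -0.012], [-0.275, -0.02, -0.961]]
tcp_pos: [0.7414, 0.0277, 0.6249]
ee_rot: [[-0.954, -0.028, 0.299], [-0.033, 0.999, -0.011], [-0.298, -0.02, -0.954]]
tcp_pos: [0.7493, 0.0288, 0.6268]
ee_rot: [[-0.946, -0.027, 0.323], [-0.033, 0.999, -0.013], [-0.322, -0.023, -0.946]]
tcp_pos: [0.7552, 0.0295, 0.632]
ee_rot: [[-0.937, -0.026, 0.349], [-0.034, 0.999, -0.015], [-0.349, -0.026, -0.937]]
tcp_pos: [0.7595, 0.03, 0.6394]
ee_rot: [[-0.925, -0.025, 0.378], [-0.034, 0.999, -0.017], [-0.377, -0.028, -0.926]]
tcp_pos: [0.7627, 0.0306, 0.6481]
ee_rot: [[-0.913, -0.024, 0.407], [-0.034, 0.999, -0.018], [-0.406, -0.03, -0.913]]
tcp_pos: [0.765, 0.0313, 0.6575]
ee_rot: [[-0.9, -0.023, 0.435], [-0.035, 0.999, -0.019], [-0.435, -0.032, -0.9]]
time_s: 7.25
tcp_pos: [0.7665, 0.032, 0.6677]
ee_rot: [[-0.886, -0.022, 0.463], [-0.035, 0.999, -0.019], [-0.463, -0.034, -0.886]]
wrist_force: [-0.3, 0.2, -0.4]
gripper_width: 0.997
7.25 [0.766513   0.03202011 0.6677389 ] [[-0.88590791 -0.02232637  0.46332354]
 [-0.03532012  0.999188   -0.01938631]
 [-0.4625145  -0.03353912 -0.88597712]] [  18.05279791   35.44421399   80.61898946    9.85365736 -108.78902056
 -100.93143382]
```

```bash
python3 -m inch '[{"fingers":8.7,"delta_pos":[-50,0,-20],"spin":0}]'|grep -E "tcp|ee"
python3 -m inch '[{"fingers":8.7,"delta_pos":[-50,0,-20],"spin":0}]'|grep -E "tcp|ee"
python3 -m inch '[{"fingers":8.7,"delta_pos":[-50,0,-20],"spin":0}]'|grep -E "tcp|ee"
python3 -m inch '[{"fingers":8.7,"delta_pos":[-50,0,-20],"spin":0}]'|grep -E "tcp|ee"
python3 -m inch '[{"fingers":8.7,"delta_pos":[-50,0,-20],"spin":0}]'|grep -E "tcp|ee"
python3 -m inch '[{"fingers":8.7,"delta_pos":[-50,0,-20],"spin":0}]'|grep -E "tcp|ee"
python3 -m inch '[{"fingers":8.7,"delta_pos":[-50,0,-20],"spin":0}]'|grep -E "tcp|ee"
python3 -m inch '[{"fingers":8.7,"delta_pos":[-50,0,-20],"spin":0}]'; python3 -c "
from h import *
s=sense();print(s['time_s'],s['tcp_pos'],s['ee_rot'],s['joints'])"
```

```text
tcp_pos: [0.7727, 0.0325, 0.6751]
ee_rot: [[-0.87, -0.021, 0.493], [-0.036, 0.999, -0.02], [-0.492, -0.035, -0.87]]
tcp_pos: [0.7796, 0.0337, 0.6804]
ee_rot: [[-0.855, -0.021, 0.518], [-0.037, 0.999, -0.021], [-0.517, -0.037, -0.855]]
tcp_pos: [0.7851, 0.0348, 0.6874]
ee_rot: [[-0.839, -0.02, 0.544], [-0.038, 0.999, -0.022], [-0.543, -0.039, -0.839]]
tcp_pos: [0.7891, 0.0356, 0.6961]
ee_rot: [[-0.821, -0.018, 0.57], [-0.038, 0.999, -0.023], [-0.569, -0.041, -0.821]]
tcp_pos: [0.7919, 0.0365, 0.7061]
ee_rot: [[-0.803, -0.017, 0.596], [-0.039, 0.999, -0.024], [-0.595, -0.042, -0.802]]
tcp_pos: [0.7937, 0.0374, 0.7168]
ee_rot: [[-0.783, -0.016, 0.622], [-0.04, 0.999, -0.025], [-0.621, -0.044, -0.783]]
tcp_pos: [0.7945, 0.0383, 0.7284]
ee_rot: [[-0.763, -0.014, 0.647], [-0.04, 0.999, -0.025], [-0.646, -0.045, -0.762]]
time_s: 8.05
tcp_pos: [0.7943, 0.0393, 0.7405]
ee_rot: [[-0.741, -0.013, 0.671], [-0.041, 0.999, -0.026], [-0.67, -0.047, -0.741]]
wrist_force: [0.3, 0.1, -0.6]
gripper_width: 1.003
8.05 [0.79432047 0.03929725 0.74051886] [[-0.74148346 -0.01322911  0.67084072]
 [-0.04113018  0.99882156 -0.02576442]
 [-0.66970933 -0.04669569 -0.74115378]] [  19.7583921    33.55159156   80.60419303   14.64345823  -96.79346701
 -100.87786943]
```

```bash
python3 -m inch '[{"fingers":8.7,"delta_pos":[53.7,8,15.7],"spin":0},{"fingers":8.7,"delta_pos":[53.7,8,15.7],"spin":0},{"fingers":8.7,"delta_pos":[53.7,8,15.7],"spin":0},{"fingers":8.7,"delta_pos":[53.7,8,15.7],"spin":0},{"fingers":8.7,"delta_pos":[53.7,8,15.7],"spin":0},{"fingers":8.7,"delta_pos":[53.7,8,15.7],"spin":0},{"fingers":8.7,"delta_pos":[53.7,8,15.7],"spin":0},{"fingers":8.7,"delta_pos":[53.7,8,15.7],"spin":0},{"fingers":8.7,"delta_pos":[53.7,8,15.7],"spin":0},{"fingers":8.7,"delta_pos":[53.7,8,15.7],"spin":0},{"fingers":8.7,"delta_pos":[53.7,8,15.7],"spin":0},{"fingers":8.7,"delta_pos":[53.7,8,15.7],"spin":0},{"fingers":8.7,"delta_pos":[53.7,8,15.7],"spin":0},{"fingers":8.7,"delta_pos":[53.7,8,15.7],"spin":0}]'
python3 - <<'E'
from h import *
s=sense();print(s['time_s'],s['tcp_pos'],s['ee_rot'],s['joints'])
cal,im=cap('wrist','w1')
for t in ['knob','bar_tip','lamp','gate_hinge','striker']:
    r=spot_point('wrist',t); print(t,[(np.round(np.array(d['location'])*[560,420],1).tolist(),round(d['conf'],2)) for d in r[:2]])
E
```

```text
time_s: 9.45
tcp_pos: [0.4951, 0.0843, 0.2773]
ee_rot: [[-0.767, -0.026, 0.641], [-0.052, 0.998, -0.021], [-0.639, -0.05, -0.767]]
wrist_force: [0.8, -1.0, 0.4]
gripper_width: 0.999
9.45 [0.4951291  0.08434439 0.27731191] [[-0.76711198 -0.02619982  0.64097799]
 [-0.05196001  0.99842039 -0.02137471]
 [-0.63940548 -0.04970202 -0.76726159]] [  27.06242599   -9.19298545  -56.14224696   69.88693835  -19.31914745
 -177.36268537]
knob [([295.1, 152.5], 0.98)]
bar_tip []
lamp [([275.3, 250.3], 0.8)]
gate_hinge [([362.3, 222.1], 0.71), ([294.7, 155.7], 0.64)]
striker [([179.9, 205.5], 0.63)]
```

View pics/w1.png

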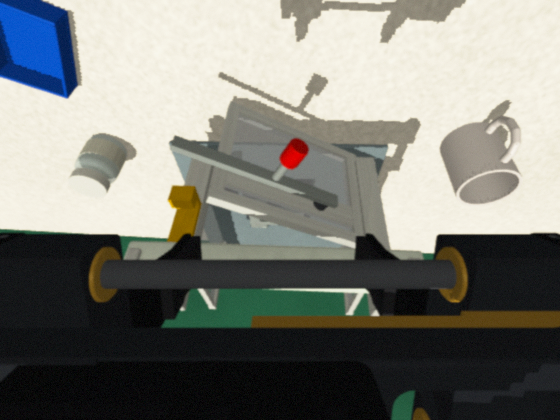

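```bash
cat > kin.py <<'E'
import numpy as np
from scipy.spatial.transform import Rotation as Ro
D=[([-55.428,22.0885,.3796,-.02976,-68.4135,-14.8194],[.21106,-.58762,.22148],[[-.94122573,-.33777723,-8.14e-4],[-.3377782,.94122354,2.0326e-3],[7.98e-5,2.188e-3,-.9999976]]),
([24.980617,-4.470337,-1.068623,-.000531,-93.43466,-113.16148],[.40908,.0143,.442346],[[-.999496,-.031745,-5.25e-4],[-.031745,.999496,-2.34e-4],[5.32e-4,-2.18e-4,-1]]),
([13.653,46.99767,80.5937,.64643,-121.65323,-101.62708],[.790396,.024527,.4745],[[-0.99895335,-0.02923102,0.03518165],[-0.02929615,0.99956988,-0.00133723],[-0.03512743,-0.00236652,-0.99938004]]),
([12.838,53.55398,80.60597,1.09857,-113.25603,-100.61749],[.864418,.027594,.385006],[[-0.99719422,-0.03044407,0.06838744],[-0.03068541,0.99952601,-0.00248105],[-0.0682795,-0.00457259,-0.99765575]]),
([15.40365,39.77868,80.65538,2.4689,-124.3934,-102.16815],[.730097,.024252,.571658],[[-0.99259304,-0.029638,0.11781619],[-0.03036866,0.99952901,-0.00441085],[-0.11762998,-0.0079561,-0.99302562]]),
([16.67066,37.10029,80.52045,5.198423,-120.50343,-101.780486],[.727816,.02685,.613673],[[-0.97177851,-0.0282244,0.23420058],[-0.03176472,0.99943084,-0.01135754],[-0.23374672,-0.01847633,-0.97212195]]),
([18.0528,35.444214,80.61899,9.853657,-108.78902,-100.93143],[.766513,.03202,.667739],[[-0.88590791,-0.02232637,0.46332354],[-0.03532012,0.999188,-0.01938631],[-0.4625145,-0.03353912,-0.88597712]]),
([19.758392,33.5515916,80.604193,14.643458,-96.793467,-100.877869],[.79432,.039297,.740519],[[-0.74148346,-0.01322911,0.67084072],[-0.04113018,0.99882156,-0.02576442],[-0.66970933,-0.04669569,-0.74115378]]),
([27.062426,-9.192985,-56.142247,69.886938,-19.319147,-177.362685],[.495129,.084344,.277312],[[-0.76711198,-0.02619982,0.64097799],[-0.05196001,0.99842039,-0.02137471],[-0.63940548,-0.04970202,-0.76726159]])]
lims=np.array([[-179.83,179.83],[-69.29,118.12],[-61.27,80.66],[-181.25,117.63],[-171.15,-9.14],[-177.46,177.46]])
def rot(j,s4=1,s5=1,s6=1):
    r=Ro.from_euler('z',j[0],degrees=True)*Ro.from_euler('y',j[1]-j[2],degrees=True)*Ro.from_euler('x',s4*j[3],degrees=True)*Ro.from_euler('y',s5*j[4],degrees=True)*Ro.from_euler('x',s6*j[5],degrees=True)
    return r
E
python3 - <<'E'
from kin import *
import itertools
for s in itertools.product([1,-1],repeat=3):
    # find const C: R_i = rot_i*C
    Cs=[rot(j,*s).inv()*Ro.from_matrix(R) for j,p,R in D]
    C=Ro.concatenate(Cs).mean(); e=max((C.inv()*c).magnitude() for c in Cs); print(s,np.degrees(e)); 
    if e<.03: print(np.round(C.as_matrix(),3)); best=s
def Amat(j,s=None):
    s=best
    z=Ro.from_euler('z',j[0],degrees=True).as_matrix(); u=z@Ro.from_euler('y',j[1],degrees=True).as_matrix(); f=z@Ro.from_euler('y',j[1]-j[2],degrees=True).as_matrix()
    return np.column_stack([z[:,0],z[:,1],[0,0,1],u[:,0],u[:,2],f[:,0],f[:,2]])
A=np.vstack([np.column_stack([Amat(j),np.array(R)[:,2]]) for j,p,R in D]); b=np.hstack([p for _,p,_ in D])
x,res,rk,sv=np.linalg.lstsq(A,b,rcond=None); print(np.round(x,4),rk,sv.round(3),np.abs(A@x-b).max())
E
```

```text
(1, 1, 1) 150.44327445523496
(1, 1, -1) 178.6465171478616
(1, -1, 1) 179.81816623526365
(1, -1, -1) 136.57577935025523
(-1, 1, 1) 153.85665657958123
(-1, 1, -1) 165.2506277517272
(-1, -1, 1) 178.52274883985422
(-1, -1, -1) 0.0002388101231898475
[[ 0.  0.  1.]
 [-1. -0.  0.]
 [ 0. -1.  0.]]
[ 0.0377 -0.1461  0.2076  0.0177  0.5331  0.3898  0.0329  0.3179] 8 [5.691 4.891 3.009 1.724 1.714 0.666 0.378 0.371] 0.10292288737019505
```

```bash
cat >> kin.py <<'E'
C0=np.array([[0,0,1.],[-1,0,0],[0,-1,0]])
E_=lambda a,v: Ro.from_euler(a,v,degrees=True).as_matrix()
def Amat(j):
    z=E_('z',j[0]); u=z@E_('y',j[1]); f=z@E_('y',j[1]-j[2]); r4=f@E_('x',-j[3]); r5=r4@E_('y',-j[4])
    R=r5@E_('x',-j[5])@C0
    return np.column_stack([z[:,0],z[:,1],[0,0,1],u[:,0],u[:,2],f[:,0],f[:,2],r4[:,1],r4[:,2],r5[:,0],r5[:,2],R[:,0],R[:,1]]),R
E
python3 - <<'E'
from kin import *
b=np.hstack([p for _,p,_ in D]); A=np.vstack([Amat(j)[0] for j,_,_ in D])
x,res,rk,sv=np.linalg.lstsq(A,b,rcond=None); print(np.round(x,4),rk,sv.round(3),np.abs(A@x-b).max())
E
```

```text
[-0.     -0.      0.1606 -0.      0.5649  0.4218  0.     -0.1598 -0.
  0.3065  0.     -0.      0.    ] 13 [6.414 6.145 4.987 2.108 1.81  1.345 1.289 1.113 0.601 0.384 0.373 0.318
 0.227] 2.5775372665716445e-06
```

```bash
cat >> kin.py <<'E'
X0=np.array([0,0,.1606,0,.5649,.4218,0,-.1598,0,.3065,0,0,0])
b_=np.hstack([p for _,p,_ in D]); X0=np.linalg.lstsq(np.vstack([Amat(j)[0] for j,_,_ in D]),b_,rcond=None)[0]
def fk(j):
    A,R=Amat(j); return A@X0,R
from scipy.optimize import least_squares
def ik(p,R,j0):
    f=lambda j:(lambda q:np.hstack([(q[0]-p)*5,Ro.from_matrix(R.T@q[1]).as_rotvec()]))(fk(j))
    r=least_squares(f,np.clip(j0,lims[:,0]+.01,lims[:,1]-.01),bounds=(lims[:,0],lims[:,1]),x_scale=20.); return r.x,np.sqrt(2*r.cost)
E
python3 - <<'E'
from h import *
cw=get_calibration('wrist'); ct=get_calibration('top'); cs=get_calibration('scene')
def tri(L):
    A=np.zeros((3,3));b=np.zeros(3)
    for c,uv in L:
        o,d=ray(c,uv);d=d/np.linalg.norm(d);M=np.eye(3)-np.outer(d,d);A+=M;b+=M@o
    x=np.linalg.solve(A,b); return np.round(x,4),[np.round(proj(c,x)-uv,1).tolist() for c,uv in L]
k=np.array
print('knob',tri([(cw,k([294,154])),(ct,k([256,229.7]))]))
print('bartip',tri([(cw,k([174,144])),(ct,k([312,232.5]))]))
print('knob z.13',atz(cw,(294,154),.13), 'tip',atz(cw,(174,144),.13))
print('striker front top', atz(cw,(183,190),.134),atz(cw,(183,205),.134))
im=cv2.imread('pics/w1.png')[80:260,60:460]
cv2.imwrite('pics/w1z.png',cv2.resize(im,None,fx=2,fy=2,interpolation=cv2.INTER_CUBIC))
E
```

```text
knob (array([0.5616, 0.0954, 0.145 ]), [[-2.4, -0.1], [-1.1, 0.0]])
bartip (array([ 0.5561, -0.0245,  0.1435]), [[-4.2, -1.5], [-1.7, -0.8]])
knob z.13 [0.57680744 0.09859713 0.13      ] tip [ 0.57101385 -0.02737591  0.13      ]
striker front top [ 0.64444617 -0.03376132  0.134     ] [ 0.67721474 -0.04121508  0.134     ]
```

View pics/w1z.png

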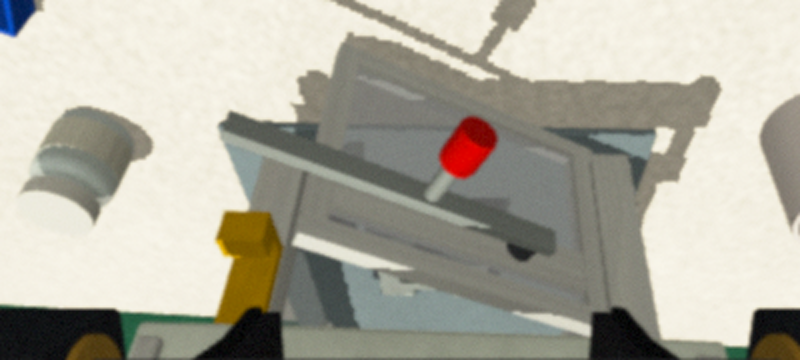

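Run:
```python
from h import *
s=sense();print(s['time_s'],s['tcp_pos'],s['ee_rot'],s['joints'])
cal,im=cap('wrist','w2')
r=spot_point('wrist','knob');print(np.array(r[0]['location'])*[560,420])
o=cv2.imread('pics/w1.png')
hsv=cv2.cvtColor(im,cv2.COLOR_RGB2HSV)
def red(im):
    m=(im[:,:,0]>120)&(im[:,:,1]<60)&(im[:,:,2]<60); m[230:]=0
    v,u=np.nonzero(m); return u.mean(),v.mean(),u.min(),u.max(),v.min(),v.max()
print(red(o[:,:,::-1]),red(im))
print(atz(cal,red(im)[:2],.13))
```

```text
9.75 [0.5004368  0.08718495 0.28363993] [[-0.76129305 -0.02402329  0.64796279]
 [-0.0465997   0.99875644 -0.0177211 ]
 [-0.64673129 -0.04368582 -0.76146581]] [  27.14190948   -9.05322281  -55.36739983   69.75714783  -19.38204098
 -177.4213888 ]
[290.976 146.496]
(np.float64(293.4587813620072), np.float64(153.49462365591398), np.int64(280), np.int64(307), np.int64(138), np.int64(168)) (np.float64(290.5786713286713), np.float64(143.43706293706293), np.int64(277), np.int64(304), np.int64(128), np.int64(158))
[0.56200515 0.09408149 0.13      ]
```

Run:
```python
import cv2
im=cv2.imread('pics/top0.png')
a=cv2.resize(im[140:245,180:340],None,fx=5,fy=5,interpolation=cv2.INTER_CUBIC)
cv2.imwrite('pics/t5.png',a)
b=cv2.imread('pics/w2.png')[80:260,120:420]
cv2.imwrite('pics/w2z.png',cv2.resize(b,None,fx=2.6,fy=2.6,interpolation=cv2.INTER_CUBIC))
```

```text
(no output)
```

View pics/t5.png

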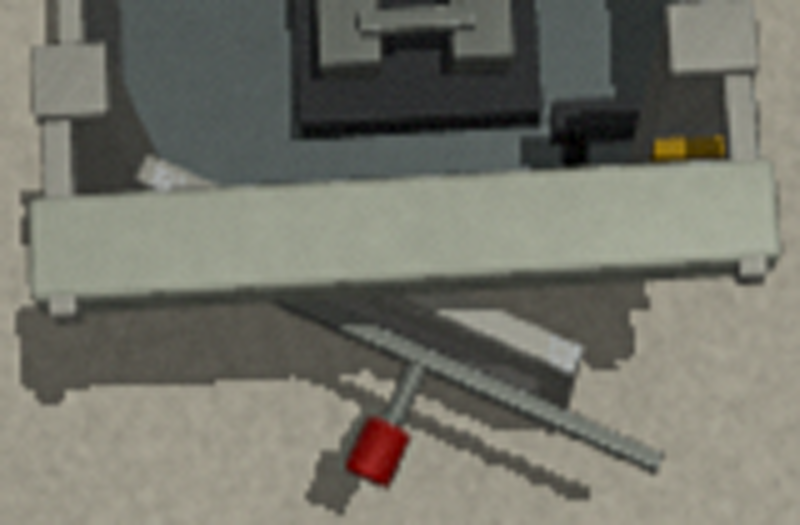

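View pics/w2z.png

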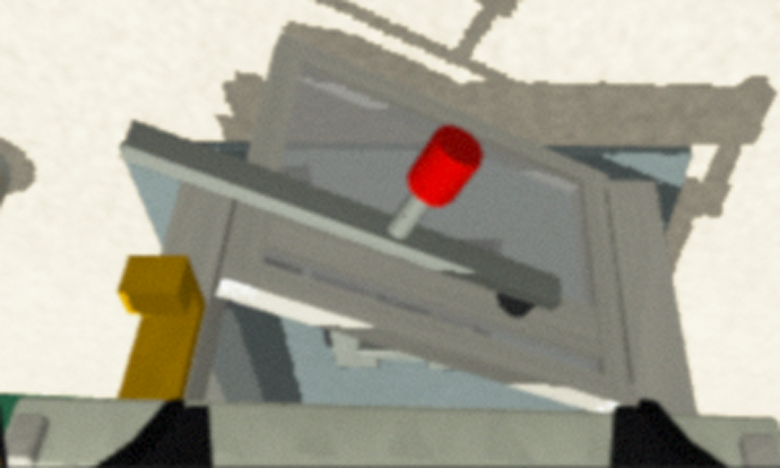

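Run:
```python
from h import *
from scipy.optimize import least_squares
ct=get_calibration('top'); cw=get_calibration('wrist')
z5=lambda u,v:np.array([180+u/5,140+v/5]); zw=lambda u,v:np.array([120+u/2.6,80+v/2.6])
L=[atz(ct,z5(*q),.24) for q in [(30,203),(772,163),(775,258),(33,300)]]
print(np.round(L,4), np.mean(L,0))
def pts(q):
    ox,oy,yaw,g=q; R=lambda a:np.array([[np.cos(a),-np.sin(a),0],[np.sin(a),np.cos(a),0],[0,0,1]])
    O=np.array([ox,oy,0]);G=R(yaw);H=O+G@[0,.12,0]; W=G@R(-g)  # sign: free edge(-y) toward -x
    gp=lambda x,y,z:H+W@np.array([x,y,z])
    return O,G,H,gp
def model(q):
    O,G,H,gp=pts(q)
    return [(ct,z5(660,460),gp(-.02,-.255,.138)),(ct,z5(378,452),gp(-.066,-.14,.136)),
     (ct,z5(582,350),gp(-.006+.006,-.205,.17)),(cw,zw(128,137),gp(-.02,-.255,.138)),(cw,zw(445,165),gp(-.066,-.14,.134)),
     (cw,zw(398,236),gp(-.024,-.14,.13)),(cw,zw(220,285),gp(-.006,-.205,.17))]
def lampres(q,lc):
    O,G,H,gp=pts(q)
    return np.hstack([1000*((np.mean(L,0)-O)@G[:,0]-lc), ])
yawL=np.arctan2(-(L[0]-L[1])[0],(L[0]-L[1])[1]),np.arctan2(-(L[3]-L[2])[0],(L[3]-L[2])[1]); print(np.degrees(yawL))
def f(q): return np.hstack([np.hstack([proj(c,p)-uv for c,uv,p in model(q)]),(q[2]-np.mean(yawL))*300])
r=least_squares(f,[.69,.073,.05,.4]); q=r.x;print(q,np.degrees(q[2:])); print(np.round(r.fun,1))
O,G,H,gp=pts(q);print('H',H,'knob',gp(-.066,-.14,.13),'lamp in guard',G.T@(np.mean(L,0)-O))
s=get_calibration('wrist')
for n,uv,z in [('postL',z5(70,80),.247),('postR',z5(713,37),.247),('keepback',z5(688,136),.18)]:print(n,(G.T@(atz(ct,uv,z)-O)).round(4))
for uv in [(130,258),(188,255),(198,300),(122,293),(145,315)]:print((G.T@(atz(cw,zw(*uv),.134)-O)).round(4))
```

```text
[[ 0.6476  0.2282  0.24  ]
 [ 0.6613 -0.0683  0.24  ]
 [ 0.6221 -0.0682  0.24  ]
 [ 0.6081  0.2262  0.24  ]] [0.63478194 0.0794836  0.24      ]
[2.65793372 2.7354656 ]
[0.6875771  0.07211991 0.04706629 0.49927365] [ 2.69669966 28.60627292]
[ 0.   1.7 -0.3  0.1 -0.7  3.2 -2.7  4.4  0.6  3.7  0.2 -2.2  1.3 -3.1
 -0. ]
H [0.68193123 0.19198702 0.        ] knob [0.56139194 0.09489798 0.13      ] lamp in guard [-0.05239024  0.00983949  0.24      ]
postL [0.0151 0.1394 0.247 ]
postR [ 0.0189 -0.1185  0.247 ]
keepback [-0.0026 -0.1129  0.18  ]
[-0.0704 -0.1135  0.134 ]
[-0.0734 -0.0861  0.134 ]
[-0.0399 -0.0897  0.134 ]
[-0.0441 -0.1256  0.134 ]
[-0.0265 -0.1196  0.134 ]
```

```bash
cat > plan.py <<'E'
from kin import *
O=np.array([.6876,.0721,0]);yaw=np.radians(2.7)
def frame(g):
    G=E_('z',np.degrees(yaw));H=O+G@[0,.12,0];return G,H,G@E_('z',-np.degrees(g))
def knob(g,l):
    G,H,W=frame(g); a=-.07-.07*np.cos(l); return H+W@np.array([-.066,a,.13+.07*np.sin(l)]),W[:,0]
def pose(g,l,zt,flip=1,depth=.0,along=0.):
    k,a=knob(g,l); y=np.cross(zt,a);y/=np.linalg.norm(y); y*=flip
    x=np.cross(y,zt); R=np.column_stack([x,y,zt])
    return k+along*a+zt*(.019+depth),R   # grasp point at knob centre
def zt(t,psi):
    t,psi=np.radians([t,psi]);return np.array([np.sin(t)*np.cos(psi),np.sin(t)*np.sin(psi),-np.cos(t)])
E
python3 - <<'E'
from plan import *
rng=np.random.default_rng(0)
seeds=[np.array([27,-9,-55,70,-19,-177.]),np.array([20,10,-30,-60,-30,0.]),np.array([20,30,0,60,-40,0.])]+[rng.uniform(lims[:,0],lims[:,1]) for _ in range(12)]
for t in (35,40):
  for psi in (-15,-2,10,25):
    for fl in (1,-1):
      sols=[]
      for sd in seeds:
        p,R=pose(.5,.0,zt(t,psi),fl); j,e=ik(p,R,sd)
        if e<1e-4 and not any(np.abs(j-q).max()<1 for q in sols): sols.append(j)
      for j in sols:
        j2=j;ok=[]
        for g in np.linspace(.5,-.05,8):
            p,R=pose(g,.2,zt(t,psi),fl); j2,e=ik(p,R,j2); ok.append(e<1e-4)
        print(t,psi,fl,j.round(0),'->',j2.round(0),sum(ok))
E
python3 - <<'E'
from plan import *
rng=np.random.default_rng(0)
p,R=fk(np.array([20,40,0,10,-60,-50.])); print(ik(p,R,np.array([10,30,10,0,-50,-50.])))
seeds=[np.array([27,-9,-55,70,-19,-177.]),np.array([20,10,-30,-60,-30,0.]),np.array([20,30,0,60,-40,0.])]+[rng.uniform(lims[:,0],lims[:,1]) for _ in range(12)]
for t in (20,30,35,40):
  for psi in (-15,-2,10,25,40):
    for fl in (1,-1):
        p,R=pose(.5,.0,zt(t,psi),fl); c=[ik(p,R,s) for s in seeds]; j,e=min(c,key=lambda q:q[1]); print(t,psi,fl,e.round(4),j.round(0),p.round(3))
E
```

```text
(array([ 2.00000000e+01,  4.00000000e+01,  2.02964346e-11,  1.00000000e+01,
       -6.00000000e+01, -5.00000000e+01]), np.float64(8.142423048211596e-13))
20 -15 1 0.0 [ 29.  16. -42.  39. -22.  -1.] [0.568 0.093 0.112]
20 -15 -1 0.0151 [  30.   16.  -40.   35.  -23. -177.] [0.568 0.093 0.112]
20 -2 1 0.0 [ 28.  15. -41.  33. -19.   4.] [0.568 0.095 0.112]
20 -2 -1 0.0 [  28.   15.  -41.   33.  -19. -176.] [0.568 0.095 0.112]
20 10 1 0.0 [ 28.  15. -38.  19. -19.  17.] [0.568 0.096 0.112]
20 10 -1 0.0 [  28.   15.  -38.   19.  -19. -163.] [0.568 0.096 0.112]
20 25 1 0.0 [ 26.  16. -31.   1. -24.  35.] [0.567 0.098 0.112]
20 25 -1 0.0 [  26.   16.  -31.    1.  -24. -145.] [0.567 0.098 0.112]
20 40 1 0.0 [ 22.  17. -24. -12. -30.  49.] [0.566 0.099 0.112]
20 40 -1 0.0 [  22.   17.  -24.  -12.  -30. -131.] [0.566 0.099 0.112]
30 -15 1 0.0 [ 10.  14. -53. 110. -13. -55.] [0.571 0.092 0.114]
30 -15 -1 0.0 [ 10.  14. -53. 110. -13. 125.] [0.571 0.092 0.114]
30 -2 1 0.0719 [  8.  14. -52. 114.  -9. -60.] [0.571 0.095 0.114]
30 -2 -1 0.0719 [  8.  14. -52. 114.  -9. 120.] [0.571 0.095 0.114]

[... 1128 characters left out ...]
869 [  -7.   14.  -45. -181.   -9. -109.] [0.573 0.092 0.115]
40 -15 -1 0.0869 [  -7.   14.  -45. -181.   -9.   71.] [0.573 0.092 0.115]
40 -2 1 0.0493 [  -7.   15.  -43. -176.   -9. -121.] [0.574 0.095 0.115]
40 -2 -1 0.0493 [  -7.   15.  -43. -176.   -9.   59.] [0.574 0.095 0.115]
40 10 1 0.1572 [  -6.   15.  -37. -146.   -9. -156.] [0.573 0.097 0.115]
40 10 -1 0.1572 [  -6.   15.  -37. -146.   -9.   24.] [0.573 0.097 0.115]
40 25 1 0.0344 [ 19.  14. -29. -39.  -9.  75.] [0.572 0.1   0.115]
40 25 -1 0.0344 [  19.   14.  -29.  -39.   -9. -105.] [0.572 0.1   0.115]
40 40 1 0.0 [ 11.  15. -22. -50. -24.  89.] [0.571 0.103 0.115]
40 40 -1 0.0 [ 11.  15. -22. -50. -24. -91.] [0.571 0.103 0.115]
```

```bash
cat >> plan.py <<'E'
G0=E_('z',np.degrees(yaw))
def lampclear(p,R):
    # signed-ish clearance of gripper body box to lamp box via sampled lamp surface in tool frame; body: |x|<.0375,|y|<.095,z in[-.23,-.07]
    xs=np.linspace(-.072,-.029,8);ys=np.linspace(-.14,.16,61);zs=np.linspace(.205,.24,6)
    P=np.stack(np.meshgrid(xs,ys,zs,indexing='ij'),-1).reshape(-1,3)
    Q=((O+P@G0.T)-p)@R
    d=np.maximum(np.abs(Q[:,0])-.0375,np.maximum(np.abs(Q[:,1])-.095,np.maximum(Q[:,2]+.07,-.25-Q[:,2])))
    # fingers: |x|<.012, |y|<.035, z[-.07,0]
    f=np.maximum(np.abs(Q[:,0])-.0115,np.maximum(np.abs(Q[:,1])-.045,np.maximum(Q[:,2],-.07-Q[:,2])))
    return d.min(),f.min()
E
python3 - <<'E'
from plan import *
base=[np.array([27,-9,-55,70,-19,-177.]),np.array([11,15,-22,-50,-24,-90.]),np.array([-7,15,-43,-170,-12,60.]),np.array([10,14,-53,110,-13,-55]),np.array([0,20,-30,-120,-20,0.])]
base+= [np.array([b[0],b[1],b[2],b[3],b[4],b[5]+180*(-1 if b[5]>0 else 1)]) for b in base]
for t in (30,35,40,45,50,55):
  for psi in (-50,-40,-30,-20,-10,0,10,20,25,30,35,40,50):
    for fl in (1,-1):
      sols=[]
      for sd in base:
        p,R=pose(.5,.0,zt(t,psi),fl); j,e=ik(p,R,sd)
        if e<1e-4 and not any(np.abs(j-q).max()<3 for q in sols): sols.append(j)
      for j in sols:
        j2=j;n=0;m5=-99
        for g in np.linspace(.5,-.06,6):
            p,R=pose(g,.2,zt(t,psi),fl); j2,e=ik(p,R,j2); n+=e<1e-4; m5=max(m5,j2[4])
        c=lampclear(p,R)
        if n==6: print(t,psi,fl,j.round(0),'->',j2.round(0),m5.round(0),np.round(c,3), lampclear(*pose(0,0,zt(t,psi),fl))[0].round(3))
E
```

```text
30 -50 1 [ 34.  20. -42.  54. -38. -14.] -> [ 26.  23. -35.  53. -37.  29.] -37.0 [-0.03  -0.003] -0.021
30 -40 1 [ 30.  18. -47.  65. -31. -23.] -> [ 23.  21. -39.  62. -30.  22.] -30.0 [-0.026 -0.001] -0.017
30 -30 1 [ 25.  16. -51.  79. -25. -34.] -> [ 18.  19. -43.  73. -23.  14.] -23.0 [-0.023  0.   ] -0.014
30 -20 1 [ 16.  14. -53.  98. -17. -47.] -> [ 11.  18. -45.  88. -15.   3.] -15.0 [-0.02   0.002] -0.012
30 30 1 [ 24.  15. -32. -12. -14.  48.] -> [ 15.  19. -19. -19. -24.  94.] -16.0 [-0.02   0.001] -0.012
30 30 -1 [  24.   15.  -32.  -12.  -14. -132.] -> [ 15.  19. -19. -19. -24. -86.] -16.0 [-0.02   0.001] -0.012
30 35 1 [ 21.  15. -28. -21. -19.  58.] -> [ 13.  20. -16. -24. -28.  99.] -21.0 [-0.021  0.001] -0.014
30 35 -1 [  21.   15.  -28.  -21.  -19. -122.] -> [ 13.  20. -16. -24. -28. -81.] -21.0 [-0.021  0.001] -0.014
30 40 1 [ 19.  16. -25. -26. -24.  64.] -> [ 11.  20. -14. -27. -32. 102.] -25.0 [-0.023  0.   ] -0.015
30 40 -1 [  19.   16.  -25.  -26.  -24. -116.] -> [ 11.  20. -14. -27. -32. -78.] -25.0 [-0.023  0.   ] -0.015
30 50 1 [ 15.  17. -20. -33. -32.  
[... 6330 characters left out ...]
. -29. -40.] -> [ -7.  20. -17. -83. -30. -22.] -27.0 [-0.001  0.01 ] 0.004
55 35 1 [ -6.  18. -25. -90. -33. 134.] -> [ -8.  21. -16. -80. -34. 152.] -32.0 [-0.004  0.008] 0.002
55 35 -1 [ -6.  18. -25. -90. -33. -46.] -> [ -8.  21. -16. -80. -34. -28.] -32.0 [-0.004  0.008] 0.002
55 40 1 [ -7.  19. -24. -86. -37. 130.] -> [ -9.  22. -14. -77. -39. 147.] -36.0 [-0.005  0.005] -0.001
55 40 -1 [ -7.  19. -24. -86. -37. -50.] -> [ -9.  22. -14. -77. -39. -33.] -36.0 [-0.005  0.005] -0.001
55 50 1 [ -7.  21. -20. -78. -45. 123.] -> [-10.  25. -10. -72. -48. 139.] -45.0 [-0.012  0.001] -0.006
55 50 -1 [ -7.  21. -20. -78. -45. -57.] -> [-10.  25. -10. -72. -48. -41.] -45.0 [-0.012  0.001] -0.006
```

```bash
python3 - <<'E'
from plan import *
for t in (42,45,48,50,52,55):
  for psi in (10,15,20,25,30,35):
    for seed in [np.array([5,15,-22,-70,-24,-60.]),np.array([-8,16,-34,-120,-24,0])]:
      z=zt(t,psi);j,e=ik(*pose(.5,0,z,-1,-.009,-.006),seed);j0=j;n=e<1e-4;m5=j[4]
      for g in np.linspace(.5,-.06,8):
        p,R=pose(g,.17,z,-1,-.009,-.006); j,e=ik(p,R,j); n+=e<1e-4; m5=max(m5,j[4])
      if n==9:
        pr,Rr=pose(.5,0,z,-1,-.009-.1,-.006); jr,er=ik(pr,Rr,j0)
        print(t,psi,j0.round(),'->',j.round(),m5.round(),np.round(lampclear(p,R),3),np.round(lampclear(*pose(0,0,z,-1,-.009,-.006)),3),'pre',jr.round(),er<1e-4);break
E
python3 - <<'E'
from plan import *
for t in (42,45,48,50,52,55):
  for psi in (10,15,20,25,30,35):
    for seed in [np.array([5,15,-22,-70,-24,-60.]),np.array([-8,16,-34,-120,-24,0])]:
      z=zt(t,psi);j,e=ik(*pose(.5,0,z,-1,-.009,-.006),seed);j0=j;n=int(e<1e-4);m5=j[4]
      for g in np.linspace(.5,-.06,8):
        p,R=pose(g,.17,z,-1,-.009,-.006); j,e=ik(p,R,j); n+=int(e<1e-4); m5=max(m5,j[4])
      if n==9:
        pr,Rr=pose(.5,0,z,-1,-.009-.1,-.006); jr,er=ik(pr,Rr,j0)
        print(t,psi,j0.round(),'->',j.round(),m5.round(),np.round(lampclear(p,R),3),np.round(lampclear(*pose(0,0,z,-1,-.009,-.006)),3),'pre',jr.round(),er<1e-4);break
E
```

```text
42 30 [ 16.  12. -28. -47. -13. -96.] -> [  7.  17. -18. -46. -21. -59.] -12.0 [-0.002  0.013] [0.004 0.021] pre [  19.   -1.  -36.  -27.  -15. -119.] True
42 35 [ 12.  13. -25. -52. -19. -89.] -> [  5.  18. -16. -49. -27. -57.] -19.0 [-0.004  0.01 ] [0.002 0.019] pre [  12.    1.  -30.  -39.  -25. -104.] True
45 30 [ 11.  13. -26. -60. -15. -82.] -> [  4.  17. -18. -55. -22. -50.] -15.0 [0.    0.013] [0.007 0.022] pre [  15.   -1.  -34.  -39.  -16. -106.] True
45 35 [  8.  13. -24. -62. -21. -78.] -> [  2.  18. -16. -57. -28. -50.] -21.0 [-0.002  0.011] [0.004 0.02 ] pre [  8.   1. -29. -48. -26. -94.] True
48 25 [  9.  12. -27. -72. -13. -69.] -> [  4.  17. -19. -63. -18. -41.] -11.0 [0.004 0.017] [0.01  0.025] pre [  18.   -2.  -37.  -43.   -9. -104.] False
48 30 [  6.  13. -26. -72. -19. -68.] -> [  1.  17. -17. -64. -24. -41.] -18.0 [0.003 0.014] [0.008 0.022] pre [  9.  -0. -32. -53. -19. -90.] True
48 35 [  3.  14. -24. -71. -24. -68.] -> [ -1.  18. -16. -64. -29. -43.] -24.0 [0.001 0.011] [0.006 0.019] pre [  3.   2. -29. -57. -28. -83.] True
50 25 [  4.  13. -27. -82. -16. -
[... 1227 characters left out ...]
. -22. -98. -17.   5.] -17.0 [0.012 0.026] [0.018 0.033] pre [  4.  -2. -36. -88.  -9. -52.] False
55 20 [  -7.   14.  -32. -109.  -23.  -24.] -> [ -6.  17. -21. -92. -21.  -6.] -20.0 [0.011 0.021] [0.017 0.029] pre [  2.  -1. -35. -82. -15. -59.] True
55 25 [  -6.   15.  -30. -101.  -25.  -34.] -> [ -7.  18. -20. -87. -26. -14.] -24.0 [0.009 0.017] [0.015 0.026] pre [ -3.   0. -34. -80. -23. -59.] True
55 30 [ -6.  15. -28. -95. -29. -41.] -> [ -8.  19. -19. -83. -30. -22.] -28.0 [0.007 0.014] [0.013 0.022] pre [ -7.   2. -32. -78. -30. -59.] True
55 35 [ -6.  16. -26. -89. -33. -46.] -> [ -9.  20. -17. -80. -35. -28.] -32.0 [0.005 0.011] [0.01 0.02] pre [-10.   4. -30. -76. -36. -60.] True
```

Run:
```python
from plan import *
from station import sense
s=sense();R=s['ee_rot'];
for az in (30,45,60,75):
  for r,zz in ((.75,.65),(.7,.6),(.65,.5)):
   for sp in (0,-30):
    p=np.array([r*np.cos(np.radians(az)),r*np.sin(np.radians(az)),zz])
    c=[ik(p,R@E_('z',sp),sd) for sd in (s['joints'],np.array([60,30,60,30,-90,-140.]),np.array([60,30,60,-30,-90,-50.]))]
    j,e=min(c,key=lambda q:q[1]); print(az,r,zz,sp,j.round(),round(e,4))
```

```text
30 0.75 0.65 0 [  53.   20.   34.   32.  -81. -139.] 0.0
30 0.75 0.65 -30 [  53.   20.   34.   32.  -81. -109.] 0.0
30 0.7 0.6 0 [  55.   11.   15.   35.  -72. -147.] 0.0
30 0.7 0.6 -30 [  55.   11.   15.   35.  -72. -117.] 0.0
30 0.65 0.5 0 [  57.    4.   -8.   39.  -60. -159.] 0.0
30 0.65 0.5 -30 [  57.    4.   -8.   39.  -60. -129.] 0.0
45 0.75 0.65 0 [  70.   25.   41.   38.  -91. -152.] 0.0
45 0.75 0.65 -30 [  70.   25.   41.   38.  -91. -122.] 0.0
45 0.7 0.6 0 [  72.   16.   20.   39.  -83. -161.] 0.0
45 0.7 0.6 -30 [  72.   16.   20.   39.  -83. -131.] 0.0
45 0.65 0.5 0 [  74.    9.   -3.   41.  -71. -173.] 0.0
45 0.65 0.5 -30 [  74.    9.   -3.   41.  -71. -143.] 0.0
60 0.75 0.65 0 [  85.   34.   55.   42. -104. -159.] 0.0
60 0.75 0.65 -30 [  85.   34.   55.   42. -104. -129.] 0.0
60 0.7 0.6 0 [  87.   22.   28.   40.  -94. -171.] 0.0
60 0.7 0.6 -30 [  87.   22.   28.   40.  -94. -141.] 0.0
60 0.65 0.5 0 [  88.   15.    7.   38.  -84. -177.] 0.0812
60 0.65 0.5 -30 [  89.   14.    3.   41.  -83. -154.] 0.0
75 0.75 0.65 0 [  99.   45.   75.   48. -117. -163.] 0.0578
75 0.75 0.65 -30 [  99.   45.   75.   48. -117. -133.] 0.0578
75 0.7 0.6 0 [ 101.   30.   42.   41. -108. -177.] 0.0233
75 0.7 0.6 -30 [ 102.   29.   40.   41. -107. -149.] 0.0
75 0.65 0.5 0 [ 102.   22.   21.   34.  -98. -177.] 0.2222
75 0.65 0.5 -30 [ 104.   20.   12.   39.  -94. -163.] 0.0
```

```bash
python3 -m inch '[{"fingers":5,"delta_pos":[-19,56,-38],"spin":-30},{"fingers":5,"delta_pos":[-19,56,-38],"spin":-30},{"fingers":5,"delta_pos":[-19,56,-38],"spin":-30},{"fingers":5,"delta_pos":[-19,56,-38],"spin":-30},{"fingers":5,"delta_pos":[-19,56,-38],"spin":-30},{"fingers":5,"delta_pos":[-19,56,-38],"spin":-30},{"fingers":5,"delta_pos":[-19,56,-38],"spin":-30},{"fingers":5,"delta_pos":[-19,56,-38],"spin":-30},{"fingers":5,"delta_pos":[-19,56,-38],"spin":-30},{"fingers":5,"delta_pos":[-19,56,-38],"spin":-30},{"fingers":5,"delta_pos":[-19,56,-38],"spin":-30},{"fingers":5,"delta_pos":[-19,56,-38],"spin":-30},{"fingers":5,"delta_pos":[-19,56,-38],"spin":-30},{"fingers":5,"delta_pos":[-19,56,-38],"spin":-30},{"fingers":5,"delta_pos":[-19,56,-38],"spin":-30},{"fingers":5,"delta_pos":[-19,56,-38],"spin":-30},{"fingers":5,"delta_pos":[-19,56,-38],"spin":-30}]'; python3 -c "
from h import *
s=sense();R=s['ee_rot'];print(s['time_s'],s['joints'].round(1));print('push out dir (.5,.87,.45) in tool', (R.T@[.5,.87,.45]).round(2))"
```

```text
time_s: 11.55
tcp_pos: [0.3829, 0.6618, 0.6573]
ee_rot: [[-0.648, -0.406, 0.645], [-0.544, 0.839, -0.018], [-0.533, -0.362, -0.764]]
wrist_force: [0.4, 0.6, -1.2]
gripper_width: 0.573
11.55 [  84.1   41.6   72.1   43.3 -110.3 -122.2]
push out dir (.5,.87,.45) in tool [-1.04  0.36 -0.04]
```

```bash
python3 -m inch '[{"fingers":5,"delta_pos":[-50,17,-5],"spin":0}]'|grep -E "tcp|ee"
python3 -m inch '[{"fingers":5,"delta_pos":[-50,17,-5],"spin":0}]'|grep -E "tcp|ee"
python3 -m inch '[{"fingers":5,"delta_pos":[-50,17,-5],"spin":0}]'|grep -E "tcp|ee"
python3 -m inch '[{"fingers":5,"delta_pos":[-50,17,-5],"spin":0}]'|grep -E "tcp|ee"
python3 -m inch '[{"fingers":5,"delta_pos":[-50,17,-5],"spin":0}]'|grep -E "tcp|ee"
python3 -m inch '[{"fingers":5,"delta_pos":[-50,17,-5],"spin":0}]'|grep -E "tcp|ee"
python3 -c "
from h import *
s=sense();R=s['ee_rot'];print(s['time_s'],s['joints'].round(1))"
```

```text
tcp_pos: [0.392, 0.6603, 0.6452]
ee_rot: [[-0.672, -0.404, 0.621], [-0.528, 0.849, -0.019], [-0.52, -0.341, -0.783]]
tcp_pos: [0.4033, 0.661, 0.633]
ee_rot: [[-0.694, -0.402, 0.597], [-0.515, 0.857, -0.023], [-0.502, -0.323, -0.802]]
tcp_pos: [0.4148, 0.6644, 0.6188]
ee_rot: [[-0.714, -0.402, 0.573], [-0.503, 0.864, -0.022], [-0.487, -0.304, -0.819]]
tcp_pos: [0.4093, 0.6631, 0.5921]
ee_rot: [[-0.744, -0.406, 0.531], [-0.49, 0.872, -0.02], [-0.454, -0.275, -0.847]]
tcp_pos: [0.4165, 0.6586, 0.5897]
ee_rot: [[-0.746, -0.414, 0.522], [-0.486, 0.874, -0.002], [-0.456, -0.255, -0.853]]
tcp_pos: [0.427, 0.6644, 0.5956]
ee_rot: [[-0.749, -0.42, 0.513], [-0.477, 0.879, 0.023], [-0.46, -0.228, -0.858]]
12.15 [  78.8   38.6   64.1   31.1 -105.1 -128.8]
```

```bash
python3 -m inch '[{"fingers":5,"delta_pos":[-46,24,0],"spin":0}]'|grep -E "tcp|ee"
python3 -m inch '[{"fingers":5,"delta_pos":[-46,24,0],"spin":0}]'|grep -E "tcp|ee"
python3 -m inch '[{"fingers":5,"delta_pos":[-46,24,0],"spin":0}]'|grep -E "tcp|ee"
python3 -m inch '[{"fingers":5,"delta_pos":[-46,24,0],"spin":0}]'|grep -E "tcp|ee"
python3 -c "
from h import *
s=sense();R=s['ee_rot'];print(s['time_s'],s['joints'].round(1))"
```

```text
tcp_pos: [0.4302, 0.6685, 0.5964]
ee_rot: [[-0.758, -0.424, 0.496], [-0.464, 0.885, 0.048], [-0.459, -0.193, -0.867]]
tcp_pos: [0.4259, 0.6595, 0.6077]
ee_rot: [[-0.775, -0.427, 0.465], [-0.45, 0.89, 0.068], [-0.443, -0.157, -0.883]]
tcp_pos: [0.4286, 0.6468, 0.5436]
ee_rot: [[-0.802, -0.431, 0.414], [-0.53, 0.832, -0.161], [-0.275, -0.348, -0.896]]
tcp_pos: [0.4325, 0.7012, 0.3961]
ee_rot: [[-0.824, -0.461, 0.328], [-0.554, 0.776, -0.301], [-0.116, -0.43, -0.895]]
12.55 [  76.9   55.2   71.7   26.  -117.7 -124.6]
```

```bash
cat > sim.py <<'E'
from plan import *
def step(j,T,shift,spin,w,maxp=.05,maxr=8.59,damp=0.0,jl=None):
    p,R=T; tp=p+R@np.array(shift)/100; d=tp-p;n=np.linalg.norm(d)
    if n>maxp: d*=maxp/n
    sp=np.clip(spin,-maxr,maxr); tR=R@E_('z',sp); tp=p+d
    f=lambda q:(lambda k:np.hstack([(k[0]-tp),w*Ro.from_matrix(tR.T@k[1]).as_rotvec(),damp*np.radians(q-j)]))(fk(q))
    lo,hi=lims[:,0],lims[:,1]
    v=np.array([159.86,159.86,180,180,180,180])*.07
    lo=np.maximum(lo,j-v);hi=np.minimum(hi,j+v)
    r=least_squares(f,np.clip(j,lo+1e-6,hi-1e-6),bounds=(lo,hi),x_scale=20.)
    return r.x,fk(r.x)
E
python3 - <<'E'
from sim import *
for w in (.1,.2,.3,.5,1):
    j=np.array(D[5][0]);T=fk(j);out=[]
    for i in range(8):
        j,T=step(j,T,[-50,0,-30],0,w); out.append((T[0].round(3),T[1][:,2].round(3)))
    print(w,out[0],out[3],out[7],j.round(1))
print('measured .7665 .032 .6677 z .463 -.019 -.886')
E
```

```text
0.1 (array([0.76 , 0.028, 0.644]), array([ 0.39 , -0.017, -0.921])) (array([0.819, 0.034, 0.765]), array([ 0.748, -0.029, -0.663])) (array([0.809, 0.046, 0.949]), array([ 0.971, -0.032, -0.237])) [  22.5   29.7   80.4   25.7  -67.8 -102.5]
0.2 (array([0.752, 0.028, 0.635]), array([ 0.35 , -0.016, -0.937])) (array([0.801, 0.033, 0.725]), array([ 0.649, -0.026, -0.76 ])) (array([0.804, 0.042, 0.876]), array([ 0.899, -0.031, -0.437])) [  21.8   30.4   80.7   21.7  -79.1 -101.3]
0.3 (array([0.745, 0.028, 0.627]), array([ 0.314, -0.015, -0.949])) (array([0.783, 0.032, 0.687]), array([ 0.539, -0.023, -0.842])) (array([0.794, 0.038, 0.798]), array([ 0.776, -0.029, -0.63 ])) [  20.7   31.7   80.7   17.5  -90.3 -100.8]
0.5 (array([0.738, 0.028, 0.619]), array([ 0.274, -0.013, -0.962])) (array([0.76 , 0.03 , 0.644]), array([ 0.392, -0.017, -0.92 ])) (array([0.773, 0.034, 0.696]), array([ 0.544, -0.022, -0.839])) [  18.7   34.4   80.7   11.7 -104.8 -100.8]
1 (array([0.733, 0.027, 0.614]), array([ 0.246, -0.012, -0.969])) (array([0.744, 0.029, 0.616]), array([ 0.281, -0.013, -0.96 ])) (array([0.754, 0.031, 0.625]), array([ 0.329, -0.015, -0.944])) [  17.1   37.2   80.7    7.  -115.1 -101.4]
measured .7665 .032 .6677 z .463 -.019 -.886
```

Run:
```python
from sim import *
for w in (.6,):
    j=np.array([84.1,41.6,72.1,43.3,-110.3,-122.2]);T=fk(j);print(T[0],T[1][:,2])
    for i in range(10):
        j,T=step(j,T,[-50,17,-5] if i<6 else [-46,24,0],0,w); print(T[0].round(3),T[1][:,2].round(3),j.round(1))
from station import sense
s=sense();print(s['time_s'],s['tcp_pos'],s['joints'],s['joint_velocities'])
```

```text
[0.38345453 0.66151053 0.65733882] [ 0.64469689 -0.01886939 -0.76420538]
[0.397 0.675 0.653] [ 0.661  0.002 -0.75 ] [  83.4   44.    75.7   44.  -109.1 -120.6]
[0.409 0.688 0.65 ] [ 0.677  0.024 -0.735] [  82.8   44.6   75.6   44.3 -106.6 -120.6]
[0.42  0.701 0.648] [ 0.693  0.046 -0.719] [  82.3   45.2   75.5   44.6 -104.1 -120.7]
[0.429 0.713 0.647] [ 0.709  0.069 -0.702] [  82.    45.6   75.3   45.  -101.7 -120.7]
[0.437 0.724 0.647] [ 0.723  0.092 -0.684] [  81.7   46.1   75.1   45.4  -99.3 -120.9]
[0.443 0.736 0.649] [ 0.738  0.115 -0.665] [  81.5   46.4   75.    45.9  -97.  -121. ]
[0.448 0.752 0.645] [ 0.75   0.138 -0.646] [  81.5   47.1   74.8   46.4  -94.6 -121.6]
[0.451 0.768 0.642] [ 0.762  0.161 -0.627] [  81.5   47.8   74.6   47.   -92.3 -122.2]
[0.453 0.783 0.641] [ 0.773  0.185 -0.606] [  81.6   48.4   74.4   47.6  -90.  -122.9]
[0.454 0.797 0.64 ] [ 0.784  0.208 -0.585] [  81.7   48.9   74.2   48.3  -87.8 -123.5]
12.55 [0.43250823 0.70122087 0.3961231 ] [  76.91478396   55.16166466   71.70132559   25.9831749  -117.70195988
 -124.55937023] [  0.34269557  33.9678168  -81.42556582 -47.350394    37.98944501
 -43.53969957]
```

```bash
python3 -m inch '[{"fingers":5,"delta_pos":[0,0,0],"spin":0},{"fingers":5,"delta_pos":[0,0,0],"spin":0},{"fingers":5,"delta_pos":[0,0,0],"spin":0}]'|grep -E "tcp|ee"
python3 -c "
from h import *
s=sense();R=s['ee_rot'];print(s['time_s'],s['joints'].round(1),s['joint_velocities'].round(1))"
```

```text
tcp_pos: [0.4274, 0.6793, 0.4583]
ee_rot: [[-0.822, -0.451, 0.348], [-0.543, 0.805, -0.237], [-0.174, -0.384, -0.907]]
12.85 [  77.    50.5   71.3   26.3 -117.7 -124.6] [ -0.3 -33.9  12.    3.8  -1.4   0.1]
```

```bash
python3 -m inch '[{"fingers":5,"delta_pos":[-48,14,-24],"spin":0},{"fingers":5,"delta_pos":[-48,14,-24],"spin":0},{"fingers":5,"delta_pos":[-48,14,-24],"spin":0}]'|grep -E "tcp|ee"
python3 -c "
from h import *
s=sense();R=s['ee_rot'];print(s['time_s'],s['joints'].round(1),s['joint_velocities'].round(1))"
```

```text
tcp_pos: [0.3782, 0.6153, 0.5751]
ee_rot: [[-0.837, -0.439, 0.326], [-0.503, 0.852, -0.145], [-0.214, -0.285, -0.934]]
13.15 [  78.8   42.9   76.    25.2 -125.1 -125.4] [ 9.8  3.3 12.2 26.8 -9.5 20.4]
```

```bash
python3 -m inch '[{"fingers":5,"delta_pos":[-46,22,-12],"spin":0},{"fingers":5,"delta_pos":[-46,22,-12],"spin":0},{"fingers":5,"delta_pos":[-46,22,-12],"spin":0}]'|grep -E "tcp|ee"
python3 -c "
from h import *
s=sense();R=s['ee_rot'];print(s['time_s'],s['joints'].round(1),s['joint_velocities'].round(1))"
python3 -m inch '[{"fingers":5,"delta_pos":[-46,22,-12],"spin":0},{"fingers":5,"delta_pos":[-46,22,-12],"spin":0}]'|grep -E "tcp|ee"
python3 -c "
from h import *
s=sense();R=s['ee_rot'];print(s['time_s'],s['joints'].round(1),s['joint_velocities'].round(1))"
```

```text
tcp_pos: [0.4115, 0.6604, 0.5214]
ee_rot: [[-0.827, -0.446, 0.342], [-0.514, 0.846, -0.14], [-0.227, -0.292, -0.929]]
13.45 [  77.3   49.4   80.7   25.5 -122.3 -123.8] [-4.8 13.6 -0.1 -2.1 10.6 -0.6]
tcp_pos: [0.4317, 0.6864, 0.4914]
ee_rot: [[-0.817, -0.449, 0.361], [-0.52, 0.845, -0.125], [-0.249, -0.29, -0.924]]
13.65 [  76.6   51.8   80.7   25.7 -118.7 -123.8] [-3.8 11.3  0.1 -1.7 11.2 -0.9]
```

```bash
python3 -m inch '[{"fingers":5,"delta_pos":[-46,22,-26],"spin":0}]'|grep -E "tcp|ee"
python3 -m inch '[{"fingers":5,"delta_pos":[-46,22,-26],"spin":0}]'|grep -E "tcp|ee"
python3 -m inch '[{"fingers":5,"delta_pos":[-46,22,-26],"spin":0}]'|grep -E "tcp|ee"
python3 -m inch '[{"fingers":5,"delta_pos":[-46,22,-26],"spin":0}]'|grep -E "tcp|ee"
python3 -c "
from h import *
s=sense();R=s['ee_rot'];print(s['time_s'],s['joints'].round(1),s['joint_velocities'].round(1))"
```

```text
tcp_pos: [0.4355, 0.6975, 0.4864]
ee_rot: [[-0.808, -0.453, 0.377], [-0.524, 0.844, -0.109], [-0.269, -0.286, -0.92]]
tcp_pos: [0.4371, 0.7069, 0.4881]
ee_rot: [[-0.796, -0.456, 0.398], [-0.527, 0.845, -0.086], [-0.297, -0.278, -0.913]]
tcp_pos: [0.4256, 0.6984, 0.5034]
ee_rot: [[-0.799, -0.462, 0.384], [-0.525, 0.848, -0.074], [-0.292, -0.261, -0.92]]
tcp_pos: [0.427, 0.7002, 0.5213]
ee_rot: [[-0.787, -0.46, 0.411], [-0.518, 0.855, -0.036], [-0.335, -0.242, -0.911]]
14.05 [  77.7   50.    80.7   26.8 -114.8 -124.3] [2.3 7.4 1.3 7.8 2.1 7.1]
```

```bash
python3 -m inch '[{"fingers":5,"delta_pos":[-46,22,-24],"spin":0}]'|grep -E "tcp|ee"
python3 -m inch '[{"fingers":5,"delta_pos":[-46,22,-24],"spin":0}]'|grep -E "tcp|ee"
python3 -m inch '[{"fingers":5,"delta_pos":[-46,22,-24],"spin":0}]'|grep -E "tcp|ee"
python3 -m inch '[{"fingers":5,"delta_pos":[-46,22,-24],"spin":0}]'|grep -E "tcp|ee"
python3 -m inch '[{"fingers":5,"delta_pos":[-46,22,-24],"spin":0}]'|grep -E "tcp|ee"
python3 -c "
from h import *
s=sense();R=s['ee_rot'];print(s['time_s'],s['joints'].round(1),s['joint_velocities'].round(1))"
```

```text
tcp_pos: [0.4192, 0.6951, 0.5301]
ee_rot: [[-0.788, -0.468, 0.4], [-0.521, 0.853, -0.027], [-0.329, -0.23, -0.916]]
tcp_pos: [0.4216, 0.6986, 0.5441]
ee_rot: [[-0.775, -0.467, 0.426], [-0.513, 0.858, 0.008], [-0.369, -0.212, -0.905]]
tcp_pos: [0.4236, 0.711, 0.541]
ee_rot: [[-0.762, -0.474, 0.441], [-0.516, 0.856, 0.028], [-0.391, -0.206, -0.897]]
tcp_pos: [0.4242, 0.7196, 0.5431]
ee_rot: [[-0.75, -0.479, 0.457], [-0.515, 0.856, 0.052], [-0.416, -0.197, -0.888]]
tcp_pos: [0.405, 0.689, 0.5712]
ee_rot: [[-0.769, -0.483, 0.418], [-0.513, 0.857, 0.048], [-0.382, -0.178, -0.907]]
14.55 [  79.    45.6   79.4   26.  -113.6 -124.9] [  2.  -18.   69.1  -8.  -64.7  12.4]
```

```bash
python3 -m inch '[{"fingers":5,"delta_pos":[-46,22,-20],"spin":0}]'|grep -E "tcp|ee"
python3 -m inch '[{"fingers":5,"delta_pos":[-46,22,-20],"spin":0}]'|grep -E "tcp|ee"
python3 -m inch '[{"fingers":5,"delta_pos":[-46,22,-20],"spin":0}]'|grep -E "tcp|ee"
python3 -m inch '[{"fingers":5,"delta_pos":[-46,22,-20],"spin":0}]'|grep -E "tcp|ee"
python3 -m inch '[{"fingers":5,"delta_pos":[-46,22,-20],"spin":0}]'|grep -E "tcp|ee"
python3 -m inch '[{"fingers":5,"delta_pos":[-46,22,-20],"spin":0}]'|grep -E "tcp|ee"
python3 -c "
from h import *
s=sense();R=s['ee_rot'];print(s['time_s'],s['joints'].round(1),s['joint_velocities'].round(1))"
```

```text
tcp_pos: [0.409, 0.6869, 0.5965]
ee_rot: [[-0.755, -0.478, 0.45], [-0.49, 0.866, 0.098], [-0.437, -0.146, -0.888]]
tcp_pos: [0.4121, 0.7007, 0.5943]
ee_rot: [[-0.741, -0.486, 0.464], [-0.489, 0.864, 0.123], [-0.46, -0.135, -0.877]]
tcp_pos: [0.3923, 0.6656, 0.6205]
ee_rot: [[-0.765, -0.49, 0.418], [-0.486, 0.865, 0.123], [-0.422, -0.109, -0.9]]
tcp_pos: [0.3963, 0.6599, 0.6463]
ee_rot: [[-0.751, -0.484, 0.45], [-0.46, 0.872, 0.17], [-0.474, -0.08, -0.877]]
tcp_pos: [0.3994, 0.6736, 0.6448]
ee_rot: [[-0.737, -0.493, 0.463], [-0.459, 0.867, 0.192], [-0.496, -0.071, -0.865]]
tcp_pos: [0.4016, 0.684, 0.6465]
ee_rot: [[-0.723, -0.498, 0.478], [-0.455, 0.865, 0.214], [-0.52, -0.063, -0.852]]
15.15 [  79.9   40.5   78.7   26.9 -107.2 -126. ] [  2.3  -8.2 -21.2   4.1  28.   -6.2]
```

```bash
python3 -m inch '[{"fingers":5,"delta_pos":[-5,-39,6],"spin":0},{"fingers":5,"delta_pos":[-5,-39,6],"spin":0},{"fingers":5,"delta_pos":[-5,-39,6],"spin":0},{"fingers":5,"delta_pos":[-5,-39,6],"spin":0},{"fingers":5,"delta_pos":[-5,-39,6],"spin":0},{"fingers":5,"delta_pos":[-5,-39,6],"spin":0},{"fingers":5,"delta_pos":[-5,-39,6],"spin":0},{"fingers":5,"delta_pos":[-5,-39,6],"spin":0},{"fingers":5,"delta_pos":[-5,-39,6],"spin":0},{"fingers":5,"delta_pos":[-5,-39,6],"spin":0}]'
python3 -c "
from h import *
s=sense();R=s['ee_rot'];print(s['time_s'],s['joints'].round(1),s['joint_velocities'].round(1));print(R.T@[.87,.5,.3])"
```

```text
time_s: 16.15
tcp_pos: [0.6616, 0.3799, 0.6475]
ee_rot: [[-0.724, -0.495, 0.48], [-0.453, 0.867, 0.209], [-0.52, -0.066, -0.852]]
wrist_force: [-0.6, 1.0, 0.6]
gripper_width: 0.573
16.15 [  46.6   23.9   52.6   11.8  -89.2 -102.8] [ 3.2  0.2 -1.5 -0.1 -0.1 -0.8]
[-1.01263276 -0.01675655  0.26682224]
```

```bash
python3 -m inch '[{"fingers":5,"delta_pos":[-50,0,-15],"spin":0},{"fingers":5,"delta_pos":[-50,0,-15],"spin":0},{"fingers":5,"delta_pos":[-50,0,-15],"spin":0}]'|grep -E "tcp|ee"
python3 -m inch '[{"fingers":5,"delta_pos":[-50,0,-15],"spin":0}]'|grep -E "tcp|ee"
python3 -m inch '[{"fingers":5,"delta_pos":[-50,0,-15],"spin":0}]'|grep -E "tcp|ee"
python3 -m inch '[{"fingers":5,"delta_pos":[-50,0,-15],"spin":0}]'|grep -E "tcp|ee"
python3 -m inch '[{"fingers":5,"delta_pos":[-50,0,-15],"spin":0}]'|grep -E "tcp|ee"
python3 -m inch '[{"fingers":5,"delta_pos":[-50,0,-15],"spin":0}]'|grep -E "tcp|ee"
python3 -m inch '[{"fingers":5,"delta_pos":[-50,0,-15],"spin":0}]'|grep -E "tcp|ee"
python3 -c "
from h import *
s=sense();R=s['ee_rot'];print(s['time_s'],s['joints'].round(1),s['joint_velocities'].round(1));print(R.T@[.87,.5,.3])"
```

```text
tcp_pos: [0.689, 0.4072, 0.6763]
ee_rot: [[-0.709, -0.497, 0.501], [-0.453, 0.865, 0.218], [-0.541, -0.072, -0.838]]
tcp_pos: [0.6945, 0.4145, 0.68]
ee_rot: [[-0.693, -0.498, 0.521], [-0.448, 0.864, 0.23], [-0.565, -0.073, -0.822]]
tcp_pos: [0.6973, 0.4172, 0.6924]
ee_rot: [[-0.673, -0.495, 0.549], [-0.437, 0.865, 0.246], [-0.597, -0.075, -0.799]]
tcp_pos: [0.6996, 0.4197, 0.7035]
ee_rot: [[-0.654, -0.493, 0.574], [-0.427, 0.867, 0.258], [-0.625, -0.076, -0.777]]
tcp_pos: [0.7016, 0.4224, 0.7138]
ee_rot: [[-0.635, -0.491, 0.597], [-0.417, 0.868, 0.27], [-0.65, -0.078, -0.756]]
tcp_pos: [0.703, 0.4251, 0.7243]
ee_rot: [[-0.616, -0.489, 0.618], [-0.408, 0.869, 0.281], [-0.674, -0.08, -0.734]]
tcp_pos: [0.7034, 0.4275, 0.7352]
ee_rot: [[-0.596, -0.487, 0.638], [-0.399, 0.869, 0.291], [-0.697, -0.082, -0.713]]
17.05 [ 48.2  35.3  80.6  16.4 -93.2 -99.8] [ 3.3 -2.9 -0.1  6.9 14.1 -1.2]
[-0.92703763 -0.01365139  0.48714975]
```

```bash
python3 -m inch '[{"fingers":5,"delta_pos":[-48,15,-10],"spin":0}]'|grep -E "tcp|ee"
python3 -m inch '[{"fingers":5,"delta_pos":[-48,15,-10],"spin":0}]'|grep -E "tcp|ee"
python3 -m inch '[{"fingers":5,"delta_pos":[-48,15,-10],"spin":0}]'|grep -E "tcp|ee"
python3 -m inch '[{"fingers":5,"delta_pos":[-48,15,-10],"spin":0}]'|grep -E "tcp|ee"
python3 -c "
from plan import *
from station import sense
s=sense();R=s['ee_rot'];p=s['tcp_pos'];z=R[:,2];print(s['time_s'],s['joints'].round(1),s['joint_velocities'].round(1));print(np.degrees(np.arccos(-z[2])),np.degrees(np.arctan2(z[1],z[0])))
j0=np.array([-1,14,-27,-86,-24,-51.])
for g,l,dep in ((.5,0,-.109),(.5,0,-.009),(.5,.17,-.009),(.3,.17,-.009),(0,.17,-.009),(-.06,.17,-.009),(0,0,-.009)):
    q,Q=pose(g,l,z,-1,dep,-.006);j,e=ik(q,Q,j0);j0=j;print(g,l,j.round(),round(e,4),np.round(lampclear(q,Q),3),'d',(R.T@(q-p)*100).round(1),'spin',Ro.from_matrix(R.T@Q).as_euler('xyz',degrees=True).round(1))
"
```

```text
tcp_pos: [0.6991, 0.4415, 0.7447]
ee_rot: [[-0.576, -0.484, 0.659], [-0.388, 0.871, 0.3], [-0.72, -0.083, -0.689]]
tcp_pos: [0.6936, 0.4589, 0.7516]
ee_rot: [[-0.556, -0.485, 0.675], [-0.381, 0.871, 0.312], [-0.739, -0.084, -0.669]]
tcp_pos: [0.6876, 0.474, 0.76]
ee_rot: [[-0.535, -0.485, 0.692], [-0.372, 0.87, 0.322], [-0.758, -0.085, -0.646]]
tcp_pos: [0.6807, 0.4871, 0.7701]
ee_rot: [[-0.513, -0.485, 0.708], [-0.363, 0.87, 0.333], [-0.778, -0.086, -0.623]]
17.45 [  53.9   35.6   80.6   22.1  -87.4 -103.6] [13.5 -0.4  0.1 14.4 13.4 -8.8]
51.48972827455921 25.21328484767475
0.5 0 [  8.  -1. -34. -63. -15. -80.] 0.0 [0.106 0.063] d [ 70.3 -22.4   9. ] spin [ 0.   0.  69.7]
0.5 0 [  1.  13. -27. -88. -19. -49.] 0.0 [0.035 0.039] d [ 70.3 -22.4  19. ] spin [ 0.   0.  69.7]
0.5 0.17 [  3.  12. -27. -83. -17. -56.] 0.0 [0.038 0.033] d [ 69.3 -22.4  18.4] spin [ 0.   0.  69.7]
0.3 0.17 [  0.  13. -24. -81. -19. -47.] 0.0 [0.029 0.027] d [ 69.1 -25.4  19.1] spin [ 0.   0.  59.4]
0 0.17 [ -2.  17. -20. -76. -21. -31.] 0.0 [0.013 0.018] d [ 68.  -29.6  21. ] spin [ 0.   0.  39.9]
-0.06 0.17 [ -2.  17. -19. -76. -22. -27.] 0.0 [0.006 0.017] d [ 67.7 -30.3  21.5] spin [ 0.   0.  35.3]
0 0 [ -3.  18. -20. -80. -22. -26.] 0.0 [0.012 0.025] d [ 69.  -29.6  21.7] spin [ 0.   0.  39.9]
```

Run:
```python
from plan import *
from station import sense
s=sense();R=s['ee_rot'];p=s['tcp_pos'];z=R[:,2]
def path(way,n=12):
    j=s['joints'];a=np.array([0,0,0,0.])
    for w in way:
        w=np.array(w,float)
        for u in np.linspace(0,1,n+1)[1:]:
            c=a+(w-a)*u;jn,e=ik(p+R@c[:3]/100,R@E_('z',c[3]),j);print(c.round(1),(p+R@c[:3]/100).round(3),jn.round(0),round(e,3),np.abs(jn-j).max().round(0));j=jn
        a=w;print()
path([(70.3,-22.4,9,69.7)])
path([(35,-22,-40,40),(70.3,-22.4,9,69.7)],8)
```

```text
[ 5.9 -1.9  0.8  5.8] [0.665 0.452 0.721] [  53.   19.   41.   24.  -66. -118.] 0.0 40.0
[11.7 -3.7  1.5 11.6] [0.649 0.417 0.673] [  52.   12.   23.   25.  -56. -127.] 0.0 18.0
[17.6 -5.6  2.2 17.4] [0.634 0.382 0.624] [  50.    6.    9.   27.  -47. -136.] 0.0 14.0
[23.4 -7.5  3.  23.2] [0.618 0.347 0.576] [  49.    2.   -3.   29.  -40. -145.] 0.0 12.0
[29.3 -9.3  3.7 29. ] [0.602 0.312 0.527] [  47.   -1.  -14.   32.  -32. -155.] 0.0 11.0
[ 35.2 -11.2   4.5  34.8] [0.587 0.277 0.478] [  44.   -4.  -24.   37.  -24. -165.] 0.0 10.0
[ 41.  -13.1   5.2  40.7] [0.571 0.242 0.43 ] [  39.   -6.  -35.   45.  -15. -177.] 0.0 12.0
[ 46.9 -14.9   6.   46.5] [0.555 0.207 0.381] [  35.   -7.  -40.   41.   -9. -177.] 0.038 6.0
[ 52.7 -16.8   6.8  52.3] [0.539 0.172 0.332] [  34.   -7.  -42.   27.   -9. -169.] 0.085 14.0
[ 58.6 -18.7   7.5  58.1] [0.524 0.137 0.284] [  30.   -6.  -36.  -13.   -9. -132.] 0.1 40.0
[ 64.4 -20.5   8.2  63.9] [0.508 0.102 0.235] [  21.   -4.  -35.  -41.   -9. -105.] 0.052 28.0
[ 70.3 -22.4   9.   69.7] [0.492 0.067 0.186] [  8.  -1. -34. -63. -15. -80.] 0.0 24.0

[ 4.
[... 769 characters left out ...]
0.693] [  59.  -35.   -7.   27.  -74. -158.] 0.0 27.0
[ 43.8 -22.1 -27.8  47.4] [0.367 0.043 0.621] [  48.  -35.  -16.   20.  -61. -156.] 0.0 12.0
[ 48.2 -22.2 -21.6  51.1] [0.387 0.047 0.549] [  41.  -34.  -25.   16.  -50. -156.] 0.0 11.0
[ 52.6 -22.2 -15.5  54.8] [0.408 0.051 0.476] [  37.  -32.  -34.   14.  -38. -157.] 0.0 12.0
[ 57.1 -22.2  -9.4  58.6] [0.429 0.055 0.404] [  33.  -28.  -42.   14.  -25. -160.] 0.0 13.0
[ 61.5 -22.3  -3.2  62.3] [0.45  0.059 0.331] [  29.  -22.  -51.   19.   -9. -167.] 0.0 16.0
[ 65.9 -22.3   2.9  66. ] [0.471 0.063 0.259] [  23.  -12.  -42.  -24.   -9. -125.] 0.034 43.0
[ 70.3 -22.4   9.   69.7] [0.492 0.067 0.186] [  8.  -1. -34. -63. -15. -80.] 0.0 44.0
```

```bash
cat > path.py <<'E'
from plan import *
from station import sense
s=sense();R=s['ee_rot'];p=s['tcp_pos'];z=R[:,2]
def path(way,n=8,j=None):
    j=s['joints'] if j is None else j;a=np.array([*p,0.])
    for w in way:
        w=np.array(w,float)
        for u in np.linspace(0,1,n+1)[1:]:
            c=a+(w-a)*u;jn,e=ik(c[:3],R@E_('z',c[3]),j);print(c.round(3),jn.round(0),round(e,3),np.abs(jn-j).max().round(0));j=jn
        a=w;print('tool d',(R.T@(a[:3]-p)*100).round(1),a[3], 'dist',np.linalg.norm(a[:3]-p))
E
python3 - <<'E'
from path import *
path([(.62,-.15,.6,35),(.492,.02,.3,69.7),(.492,.067,.186,69.7)])
print(); path([(.55,-.2,.55,35),(.5,-.1,.3,69.7),(.492,.067,.186,69.7)])
E
```

```text
[0.673 0.408 0.749 4.375] [  50.   18.   46.   20.  -70. -111.] 0.0 35.0
[0.666 0.328 0.728 8.75 ] [  44.   11.   33.   17.  -63. -112.] 0.0 13.0
[ 0.658  0.248  0.706 13.125] [  38.    5.   25.   12.  -60. -111.] 0.0 8.0
[ 0.65   0.169  0.685 17.5  ] [  30.    1.   21.    4.  -58. -107.] 0.0 8.0
[ 0.643  0.089  0.664 21.875] [  20.   -1.   19.   -5.  -58. -100.] 0.0 10.0
[6.350e-01 9.000e-03 6.430e-01 2.625e+01] [  9.  -1.  19. -15. -61. -92.] 0.0 12.0
[ 0.628 -0.07   0.621 30.625] [ -4.   0.  21. -25. -65. -84.] 0.0 12.0
[ 0.62 -0.15  0.6  35.  ] [-16.   3.  24. -33. -70. -78.] 0.0 12.0
tool d [ 39.5 -51.  -14.9] 35.0 dist 0.6622501174536586
[ 0.604 -0.129  0.562 39.338] [-13.   0.  15. -33. -65. -81.] 0.0 8.0
[ 0.588 -0.108  0.525 43.675] [-11.  -3.   8. -33. -59. -85.] 0.0 8.0
[ 0.572 -0.086  0.488 48.012] [ -8.  -5.   0. -32. -54. -89.] 0.0 7.0
[ 0.556 -0.065  0.45  52.35 ] [ -5.  -7.  -6. -32. -48. -93.] 0.0 7.0
[ 5.4000e-01 -4.4000e-02  4.1200e-01  5.6688e+01] [ -2.  -9. -13. -32. -42. -98.] 0.0 7.0
[ 5.2400e-01 -2.2000e-02  3.7500e-01  6.1025e+01] [   2.  -10.  -20.  -32.  -3
[... 2189 characters left out ...]
7735558758650134
[ 0.499 -0.079  0.286 69.7  ] [-15.  -4. -22. -51. -41. -82.] 0.0 4.0
[ 4.98e-01 -5.80e-02  2.71e-01  6.97e+01] [-12.  -5. -25. -52. -37. -83.] 0.0 4.0
[ 4.97e-01 -3.70e-02  2.57e-01  6.97e+01] [ -8.  -5. -27. -52. -33. -84.] 0.0 4.0
[ 4.96e-01 -1.60e-02  2.43e-01  6.97e+01] [ -5.  -4. -29. -53. -29. -84.] 0.0 4.0
[4.95e-01 4.00e-03 2.29e-01 6.97e+01] [ -1.  -4. -30. -55. -25. -84.] 0.0 4.0
[4.94e-01 2.50e-02 2.14e-01 6.97e+01] [  2.  -3. -32. -57. -21. -84.] 0.0 4.0
[4.93e-01 4.60e-02 2.00e-01 6.97e+01] [  5.  -2. -33. -59. -18. -83.] 0.0 3.0
[4.92e-01 6.70e-02 1.86e-01 6.97e+01] [  8.  -1. -34. -63. -15. -80.] 0.0 4.0
tool d [ 70.4 -22.4   9. ] 69.7 dist 0.7438419212561592
```

```bash
python3 -m inch '[{"fingers":5,"delta_pos":[3,-3.5,-1],"spin":2},{"fingers":5,"delta_pos":[39.5,-51,-15],"spin":35},{"fingers":5,"delta_pos":[39.5,-51,-15],"spin":35},{"fingers":5,"delta_pos":[39.5,-51,-15],"spin":35},{"fingers":5,"delta_pos":[39.5,-51,-15],"spin":35},{"fingers":5,"delta_pos":[39.5,-51,-15],"spin":35},{"fingers":5,"delta_pos":[39.5,-51,-15],"spin":35},{"fingers":5,"delta_pos":[39.5,-51,-15],"spin":35},{"fingers":5,"delta_pos":[39.5,-51,-15],"spin":35},{"fingers":5,"delta_pos":[39.5,-51,-15],"spin":35},{"fingers":5,"delta_pos":[39.5,-51,-15],"spin":35},{"fingers":5,"delta_pos":[39.5,-51,-15],"spin":35},{"fingers":5,"delta_pos":[39.5,-51,-15],"spin":35},{"fingers":5,"delta_pos":[39.5,-51,-15],"spin":35},{"fingers":5,"delta_pos":[39.5,-51,-15],"spin":35},{"fingers":5,"delta_pos":[39.5,-51,-15],"spin":35},{"fingers":5,"delta_pos":[39.5,-51,-15],"spin":35}]'
python3 - <<'E'
from path import *
print(s['time_s'],s['joints'].round(1),s['joint_velocities'].round(0))
print(np.degrees(np.arccos(-z[2])),np.degrees(np.arctan2(z[1],z[0])))
q,Q=pose(.5,0,z,-1,-.109,-.006);sp=Ro.from_matrix(R.T@Q).as_euler('xyz',degrees=True)[2]
path([(.5,-.06,.28,sp),(*q,sp)])
E
```

```text
time_s: 19.15
tcp_pos: [0.6191, -0.1512, 0.6008]
ee_rot: [[-0.699, -0.102, 0.708], [0.202, 0.921, 0.333], [-0.686, 0.375, -0.623]]
wrist_force: [0.2, 0.3, 0.1]
gripper_width: 0.576
19.15 [-15.8   3.1  23.7 -32.9 -70.5 -78.1] [ 1. -1.  0. -0. -0.  0.]
51.43869203763217 25.168546716406816
[ 0.604 -0.14   0.561  4.327] [-15.   1.  16. -34. -66. -80.] 0.0 8.0
[ 0.589 -0.128  0.521  8.653] [-14.  -1.   9. -35. -61. -82.] 0.0 7.0
[ 0.574 -0.117  0.481 12.98 ] [-13.  -3.   2. -36. -57. -84.] 0.0 7.0
[ 0.56  -0.106  0.44  17.307] [-13.  -4.  -4. -37. -52. -85.] 0.0 6.0
[ 0.545 -0.094  0.4   21.633] [-12.  -5.  -9. -39. -48. -86.] 0.0 6.0
[ 0.53  -0.083  0.36  25.96 ] [-11.  -6. -15. -42. -44. -87.] 0.0 5.0
[ 0.515 -0.071  0.32  30.287] [-11.  -6. -20. -46. -41. -87.] 0.0 5.0
[ 0.5   -0.06   0.28  34.613] [-12.  -5. -24. -50. -37. -85.] 0.0 5.0
tool d [32.2 -2.4 14.6] 34.61343607641945 dist 0.3541621172391938
[ 0.499 -0.044  0.268 34.613] [ -9.  -5. -26. -51. -34. -85.] 0.0 3.0
[ 4.9800e-01 -2.8000e-02  2.5700e-01  3.4613e+01] [ -6.  -5. -27. -51. -31. -86.] 0.0 3.0
[ 4.9700e-01 -1.2000e-02  2.4500e-01  3.4613e+01] [ -3.  -5. -29. -52. -28. -86.] 0.0 3.0
[4.9600e-01 4.0000e-03 2.3300e-01 3.4613e+01] [ -1.  -4. -30. -53. -25. -86.] 0.0 3.0
[4.9500e-01 2.0000e-02 2.2100e-01 3.4613e+01] [  2.  -4. -32. -55. -22. -86.] 0.0 3.0
[ 0.494  0.036  0.21  34.613] [  5.  -3. -33. -57. -19. -85.] 0.0 3.0
[ 0.493  0.052  0.198 34.613] [  7.  -2. -33. -59. -17. -83.] 0.0 3.0
[ 0.492  0.068  0.186 34.613] [  8.  -1. -34. -63. -15. -81.] 0.0 4.0
tool d [41.7  5.9 24.2] 34.61343607641945 dist 0.4857841767114295
```

```bash
python3 -m inch '[{"fingers":7,"delta_pos":[32,-2.4,14.6],"spin":34.6},{"fingers":7,"delta_pos":[32,-2.4,14.6],"spin":34.6},{"fingers":7,"delta_pos":[32,-2.4,14.6],"spin":34.6},{"fingers":7,"delta_pos":[32,-2.4,14.6],"spin":34.6},{"fingers":7,"delta_pos":[32,-2.4,14.6],"spin":34.6},{"fingers":7,"delta_pos":[32,-2.4,14.6],"spin":34.6},{"fingers":7,"delta_pos":[32,-2.4,14.6],"spin":34.6},{"fingers":7,"delta_pos":[32,-2.4,14.6],"spin":34.6},{"fingers":7,"delta_pos":[35,0.5,18],"spin":34.6},{"fingers":7,"delta_pos":[38,3,21],"spin":34.6},{"fingers":7,"delta_pos":[41.7,5.9,24.2],"spin":34.6},{"fingers":7,"delta_pos":[41.7,5.9,24.2],"spin":34.6},{"fingers":7,"delta_pos":[41.7,5.9,24.2],"spin":34.6},{"fingers":7,"delta_pos":[41.7,5.9,24.2],"spin":34.6}]'
python3 - <<'E'
from path import *
from h import cap,spot_point,proj
cal,im=cap('wrist','w3')
r=spot_point('wrist','knob');print([(np.array(d['location'])*[560,420],d['conf']) for d in r])
print(s['time_s'],s['joints'].round(1),s['joint_velocities'].round(0))
print(np.degrees(np.arccos(-z[2])),np.degrees(np.arctan2(z[1],z[0])))
k,a=knob(.5,0);print('model knob px',proj(cal,k),proj(cal,k-a*.013),proj(cal,k+a*.013))
E
```

```text
time_s: 20.55
tcp_pos: [0.4939, 0.068, 0.1879]
ee_rot: [[-0.634, 0.309, 0.709], [0.688, 0.644, 0.334], [-0.354, 0.699, -0.621]]
wrist_force: [-0.5, 0.2, 0.3]
gripper_width: 0.803
[(array([275.016, 214.704]), 0.66)]
20.55 [  8.2  -1.  -33.6 -62.7 -15.  -80.5] [-2. -0. -0. -0. -0.  0.]
51.60259303393128 25.212486480915274
model knob px [275.94173406 212.52580896] [275.95405739 201.55272669] [275.93022125 222.77717878]
```

View pics/w3.png

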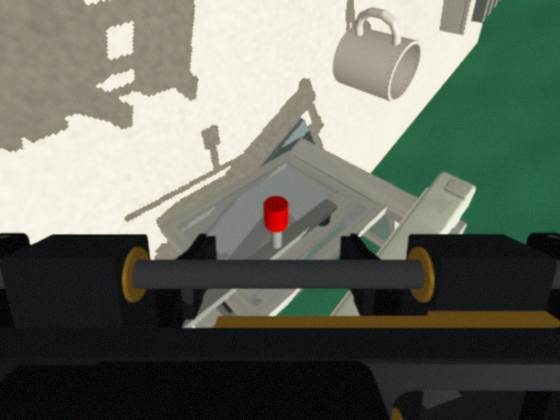

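```bash
python3 -m inch '[{"fingers":7,"delta_pos":[0,0,3],"spin":0},{"fingers":7,"delta_pos":[0.1,-0.1,6],"spin":0},{"fingers":7,"delta_pos":[0.1,-0.1,8],"spin":0},{"fingers":7,"delta_pos":[0.1,-0.1,10],"spin":0},{"fingers":7,"delta_pos":[0.1,-0.1,10],"spin":0},{"fingers":7,"delta_pos":[0.1,-0.1,10],"spin":0}]'
python3 - <<'E'
from path import *
from h import cap,spot_point,proj
cal,im=cap('wrist','w4')
k,a=knob(.5,0);print('knob in tool mm',(R.T@(k-p)*1000).round(1),'axis in tool',(R.T@a).round(2)); print(proj(cal,k),s['joints'].round(1))
E
```

```text
time_s: 21.25
tcp_pos: [0.5626, 0.0992, 0.1227]
ee_rot: [[-0.632, 0.314, 0.708], [0.69, 0.643, 0.331], [-0.351, 0.698, -0.624]]
wrist_force: [0.2, -0.1, -0.0]
gripper_width: 0.802
knob in tool mm [-4.7  2.  -6.9] axis in tool [-0.87  0.    0.49]
[282.63340854 263.38186085] [  0.3  13.4 -27.4 -88.5 -19.1 -48.8]
```

View pics/w4.png

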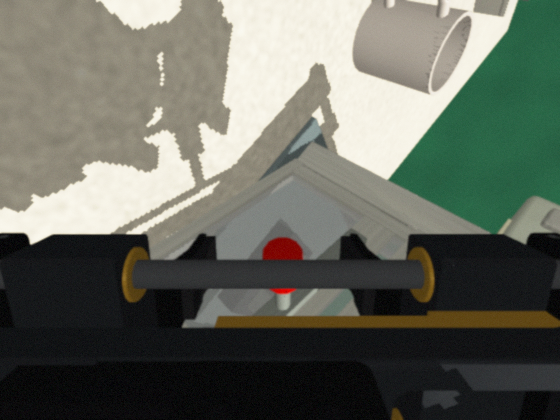

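```bash
python3 -m inch '[{"fingers":7,"delta_pos":[-0.1,0.2,0.4],"spin":0},{"fingers":1,"delta_pos":[-0.1,0.2,0.4],"spin":0},{"fingers":1,"delta_pos":[-0.1,0.2,0.4],"spin":0},{"fingers":1,"delta_pos":[-0.1,0.2,0.4],"spin":0},{"fingers":1,"delta_pos":[-0.1,0.2,0.4],"spin":0},{"fingers":1,"delta_pos":[-0.1,0.2,0.4],"spin":0}]'
python3 - <<'E'
from path import *
k,a=knob(.5,0);print('knob in tool mm',(R.T@(k-p)*1000).round(1),s['gripper_width']*8.7)
E
```

```text
time_s: 21.9
tcp_pos: [0.5662, 0.1024, 0.1216]
ee_rot: [[-0.633, 0.314, 0.707], [0.69, 0.643, 0.332], [-0.351, 0.698, -0.624]]
wrist_force: [0.1, -0.3, -0.3]
gripper_width: 0.441
knob in tool mm [ -5.   -0.4 -11.1] 3.8332334105747616
```

```bash
python3 -m inch '[{"fingers":1,"delta_pos":[0,0,0],"spin":0},{"fingers":1,"delta_pos":[0,0,0],"spin":0},{"fingers":1,"delta_pos":[0,0,0],"spin":0},{"fingers":1,"delta_pos":[0,0,0],"spin":0},{"fingers":1,"delta_pos":[0,0,0],"spin":0}]'
python3 - <<'E'
from path import *
k,a=knob(.5,0);print('knob in tool mm',(R.T@(k-p)*1000).round(1),s['gripper_width']*8.7)
# planned gripper motion: keep knob at fixed tool offset kt
kt=R.T@(k-p)
def rel(g,l,spin_follow=True):
    k2,a2=knob(g,l);y=-np.cross(z,a2);y/=np.linalg.norm(y);x=np.cross(y,z);Q=np.column_stack([x,y,z])
    sp=Ro.from_matrix(R.T@Q).as_euler('xyz',degrees=True)[2]; q=k2-Q@kt
    return (R.T@(q-p)*100).round(2),round(sp,1),q,Q
j=s['joints']
for g,l in [(.5,.1),(.5,.2),(.4,.2),(.3,.2),(.2,.2),(.15,.2),(.1,.2),(.05,.2),(0,.2),(-.05,.2),(0,0)]:
    d,sp,q,Q=rel(g,l);j,e=ik(q,Q,j);print(g,l,d,sp,j.round(0),round(e,4),np.round(lampclear(q,Q),3))
E
```

```text
time_s: 22.4
tcp_pos: [0.5663, 0.1024, 0.1216]
ee_rot: [[-0.633, 0.314, 0.707], [0.69, 0.643, 0.332], [-0.351, 0.699, -0.624]]
wrist_force: [-0.8, -0.3, 0.8]
gripper_width: 0.241
knob in tool mm [ -4.9  -0.5 -11.2] 2.0924908314189734
0.5 0.1 [-0.23  0.51 -0.41] -0.0 [  2.  13. -27. -86. -18. -53.] 0.0 [0.034 0.034]
0.5 0.2 [-0.44  1.07 -0.78] -0.0 [  4.  12. -26. -83. -17. -57.] 0.0 [0.036 0.031]
0.4 0.2 [-1.87  0.61 -0.45] -4.9 [  2.  13. -25. -82. -18. -52.] 0.0 [0.032 0.027]
0.3 0.2 [-3.31  0.24  0.  ] -10.3 [  1.  14. -24. -80. -19. -48.] 0.0 [0.026 0.025]
0.2 0.2 [-4.73 -0.02  0.56] -16.2 [  0.  15. -23. -79. -20. -42.] 0.0 [0.02  0.023]
0.15 0.2 [-5.43 -0.11  0.88] -19.3 [ -0.  15. -22. -78. -20. -40.] 0.0 [0.018 0.02 ]
0.1 0.2 [-6.12 -0.17  1.22] -22.7 [ -1.  16. -21. -78. -20. -37.] 0.0 [0.015 0.019]
0.05 0.2 [-6.81 -0.21  1.59] -26.1 [ -1.  16. -20. -77. -21. -34.] 0.0 [0.013 0.019]
0 0.2 [-7.48 -0.23  1.98] -29.8 [ -1.  17. -20. -76. -21. -31.] 0.0 [0.01  0.017]
-0.05 0.2 [-8.14 -0.21  2.39] -33.6 [ -1.  18. -19. -76. -21. -28.] 0.0 [0.006 0.017]
0 0 [-7.09 -1.28  2.81] -29.8 [ -3.  18. -20. -81. -22. -25.] 0.0 [0.01  0.026]
```

```bash
python3 -m inch '[{"fingers":1,"delta_pos":[-0.12,0.25,-0.2],"spin":0},{"fingers":1,"delta_pos":[-0.23,0.5,-0.4],"spin":0},{"fingers":1,"delta_pos":[-0.33,0.78,-0.6],"spin":0},{"fingers":1,"delta_pos":[-0.44,1.07,-0.78],"spin":0},{"fingers":1,"delta_pos":[-0.44,1.07,-0.78],"spin":0}]'
python3 - <<'E'
from path import *
from h import cap
print(p,s['gripper_width']*8.7,s['moment'])
cap('wrist','w5');cap('top','t1')
import cv2
a=cv2.imread('pics/t1.png')[120:300,170:370];cv2.imwrite('pics/t1z.png',cv2.resize(a,None,fx=3.2,fy=3.2,interpolation=cv2.INTER_CUBIC))
E
```

```text
time_s: 22.9
tcp_pos: [0.5656, 0.1031, 0.1336]
ee_rot: [[-0.634, 0.316, 0.706], [0.689, 0.645, 0.331], [-0.35, 0.696, -0.627]]
wrist_force: [-0.0, -0.9, -5.5]
gripper_width: 0.241
[0.56558465 0.10308141 0.13362396] 2.093571157533437 [-1.6182186   2.64125724 -0.37659413]
```

View pics/w5.png

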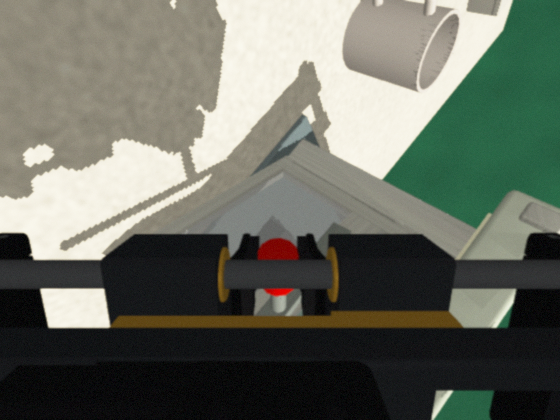

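View pics/t1z.png

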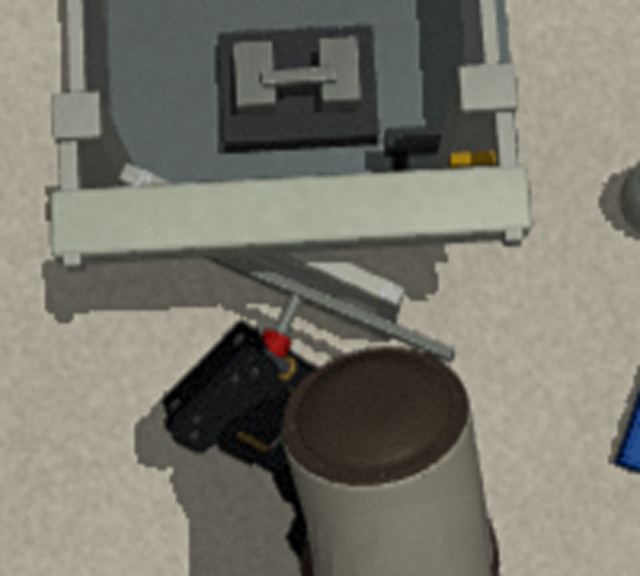

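```bash
python3 -m inch '[{"fingers":1,"delta_pos":[-0.36,-0.12,0.08],"spin":-1.2},{"fingers":1,"delta_pos":[-0.72,-0.23,0.16],"spin":-2.4},{"fingers":1,"delta_pos":[-1.08,-0.35,0.25],"spin":-3.7},{"fingers":1,"delta_pos":[-1.43,-0.46,0.33],"spin":-4.9},{"fingers":1,"delta_pos":[-1.79,-0.56,0.44],"spin":-6.2},{"fingers":1,"delta_pos":[-2.15,-0.66,0.55],"spin":-7.5},{"fingers":1,"delta_pos":[-2.51,-0.75,0.66],"spin":-8.9},{"fingers":1,"delta_pos":[-2.87,-0.83,0.78],"spin":-10.3},{"fingers":1,"delta_pos":[-2.87,-0.83,0.78],"spin":-10.3}]'
python3 - <<'E'
from path import *
print(s['joints'].round(1))
k,a=knob(.3,.2);print('knob in tool mm',(R.T@(k-p)*1000).round(1),(R.T@a).round(2),s['gripper_width']*8.7)
E
```

```text
time_s: 23.9
tcp_pos: [0.5885, 0.0801, 0.1355]
ee_rot: [[-0.679, 0.194, 0.708], [0.562, 0.757, 0.332], [-0.472, 0.624, -0.623]]
wrist_force: [-4.4, -3.4, 0.3]
gripper_width: 0.243
[  0.9  13.7 -24.  -80.2 -19.  -47.5]
knob in tool mm [ -3.8  -0.2 -10.8] [-0.8 -0.   0.6] 2.1144827514439326
```

```bash
cat > rel.py <<'E'
from path import *
kt=np.array([-4.9,-.5,-11.2])/1000
def cmd(g,l):
    k2,a2=knob(g,l);y=-np.cross(z,a2);y/=np.linalg.norm(y);x=np.cross(y,z);Q=np.column_stack([x,y,z]);return k2-Q@kt,Q
def table(base,L):
    p0,Q0=cmd(*base)
    for g,l in L:
        q,Q=cmd(g,l);print(g,l,(Q0.T@(q-p0)*100).round(2).tolist(),Ro.from_matrix(Q0.T@Q).as_euler('xyz',degrees=True)[2].round(1))
E
python3 - <<'E'
from rel import *
table((.3,.2),[(g,.2) for g in (.275,.25,.225,.2,.175,.15,.125,.1)])
E
```

```text
0.275 0.2 [-0.34, -0.14, 0.13] -1.4
0.25 0.2 [-0.68, -0.27, 0.27] -2.9
0.225 0.2 [-1.01, -0.39, 0.41] -4.4
0.2 0.2 [-1.35, -0.51, 0.56] -5.9
0.175 0.2 [-1.69, -0.62, 0.72] -7.4
0.15 0.2 [-2.02, -0.73, 0.88] -9.0
0.125 0.2 [-2.36, -0.82, 1.05] -10.7
0.1 0.2 [-2.69, -0.91, 1.22] -12.4
```

```bash
python3 -m inch '[{"fingers":1,"delta_pos":[-0.34,-0.14,0.13],"spin":-1.4},{"fingers":1,"delta_pos":[-0.68,-0.27,0.27],"spin":-2.9},{"fingers":1,"delta_pos":[-1.01,-0.39,0.41],"spin":-4.4},{"fingers":1,"delta_pos":[-1.35,-0.51,0.56],"spin":-5.9},{"fingers":1,"delta_pos":[-1.69,-0.62,0.72],"spin":-7.4},{"fingers":1,"delta_pos":[-2.02,-0.73,0.88],"spin":-9.0},{"fingers":1,"delta_pos":[-2.02,-0.73,0.88],"spin":-9.0}]'
python3 - <<'E'
from rel import *
from h import cap
q,Q=cmd(.15,.2);print(s['joints'].round(1),'err mm',((q-p)*1000).round(1),'lat',(Q.T@(q-p)*1000).round(1))
k,a=knob(.15,.2);print('knob in tool mm',(R.T@(k-p)*1000).round(1),(R.T@a).round(2),s['gripper_width']*8.7)
print(np.round(lampclear(p,R),3)); table((.15,.2),[(g,.2) for g in (.13,.11,.09,.07,.05,.03,.01,-.01,-.03,-.05,-.07)])
cap('wrist','w6');cap('top','t2');cap('scene','s2')
import cv2
a=cv2.imread('pics/t2.png')[120:300,170:370];a=cv2.resize(a,None,fx=2,fy=2,interpolation=cv2.INTER_CUBIC)
b=cv2.imread('pics/s2.png')[150:330,180:380];b=cv2.resize(b,None,fx=2,fy=2,interpolation=cv2.INTER_CUBIC)
import numpy as np
cv2.imwrite('pics/c2.png',np.hstack([a,b]))
E
```

```text
time_s: 24.6
tcp_pos: [0.6075, 0.0665, 0.1353]
ee_rot: [[-0.7, 0.085, 0.709], [0.438, 0.835, 0.332], [-0.564, 0.543, -0.622]]
wrist_force: [-3.8, -2.7, 1.7]
gripper_width: 0.244
[ -0.4  15.3 -21.9 -78.4 -20.2 -39.7] err mm [-0.9  0.7 -0.8] lat [1.4 0.  0.1]
knob in tool mm [ -3.5  -0.5 -11.1] [-0.74 -0.    0.67] 2.1214386994888876
[0.017 0.02 ]
0.13 0.2 [-0.25, -0.12, 0.13] -1.3
0.11 0.2 [-0.51, -0.23, 0.27] -2.6
0.09 0.2 [-0.76, -0.35, 0.42] -4.0
0.07 0.2 [-1.01, -0.45, 0.56] -5.4
0.05 0.2 [-1.26, -0.55, 0.71] -6.8
0.03 0.2 [-1.52, -0.65, 0.87] -8.3
0.01 0.2 [-1.77, -0.74, 1.02] -9.7
-0.01 0.2 [-2.02, -0.83, 1.19] -11.2
-0.03 0.2 [-2.27, -0.91, 1.35] -12.7
-0.05 0.2 [-2.52, -0.99, 1.52] -14.3
-0.07 0.2 [-2.77, -1.06, 1.69] -15.9
```

View pics/c2.png

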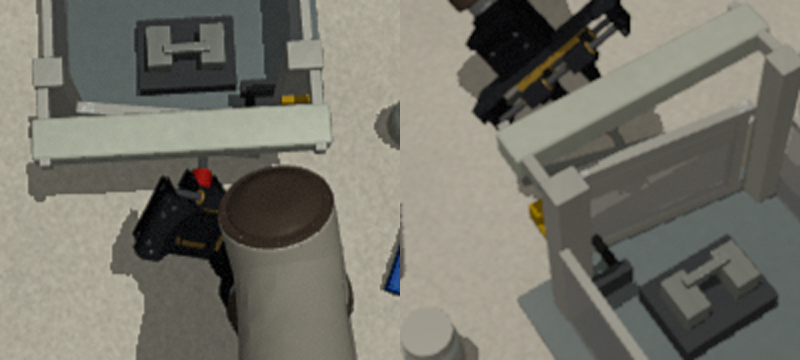

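View pics/w6.png

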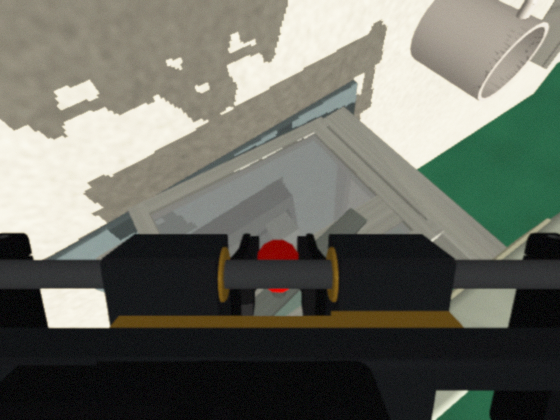

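```bash
python3 -m inch '[{"fingers":1,"delta_pos":[-0.25,-0.12,0.13],"spin":-1.3},{"fingers":1,"delta_pos":[-0.51,-0.23,0.27],"spin":-2.6},{"fingers":1,"delta_pos":[-0.76,-0.35,0.42],"spin":-4.0},{"fingers":1,"delta_pos":[-1.01,-0.45,0.56],"spin":-5.4},{"fingers":1,"delta_pos":[-1.26,-0.55,0.71],"spin":-6.8},{"fingers":1,"delta_pos":[-1.26,-0.55,0.71],"spin":-6.8}]'
python3 - <<'E'
from rel import *
q,Q=cmd(.05,.2);print(s['joints'].round(1),'err mm',((q-p)*1000).round(1))
k,a=knob(.05,.2);print('knob in tool mm',(R.T@(k-p)*1000).round(1),'Fin guard',(G0.T@s['wrist_force']).round(1))
print(np.round(lampclear(p,R),3)); table((.05,.2),[(g,.2) for g in (.04,.03,.02,.01,0,-.01,-.02,-.03,-.04,-.05,-.06,-.07,-.08)])
E
```

```text
time_s: 25.35
tcp_pos: [0.6196, 0.0596, 0.1338]
ee_rot: [[-0.707, 0.003, 0.707], [0.336, 0.881, 0.333], [-0.622, 0.473, -0.624]]
wrist_force: [-5.2, -3.9, 1.3]
gripper_width: 0.244
[ -1.   16.4 -20.4 -77.1 -20.7 -34. ] err mm [ 0.4 -0.2  0.3]
knob in tool mm [ -5.5  -0.5 -11.2] Fin guard [-5.3 -3.6  1.3]
[0.013 0.019]
0.04 0.2 [-0.12, -0.06, 0.08] -0.7
0.03 0.2 [-0.24, -0.13, 0.15] -1.4
0.02 0.2 [-0.36, -0.19, 0.23] -2.2
0.01 0.2 [-0.48, -0.25, 0.31] -2.9
0 0.2 [-0.6, -0.31, 0.39] -3.6
-0.01 0.2 [-0.72, -0.36, 0.47] -4.4
-0.02 0.2 [-0.84, -0.42, 0.55] -5.2
-0.03 0.2 [-0.96, -0.48, 0.63] -5.9
-0.04 0.2 [-1.08, -0.53, 0.72] -6.7
-0.05 0.2 [-1.2, -0.58, 0.8] -7.5
-0.06 0.2 [-1.32, -0.64, 0.89] -8.2
-0.07 0.2 [-1.44, -0.69, 0.97] -9.0
-0.08 0.2 [-1.56, -0.74, 1.06] -9.8
```

```bash
python3 -m inch '[{"fingers":1,"delta_pos":[-0.12,-0.06,0.08],"spin":-0.7},{"fingers":1,"delta_pos":[-0.24,-0.13,0.15],"spin":-1.4}]'|grep -E "tcp|force"
python3 -m inch '[{"fingers":1,"delta_pos":[-0.12,-0.06,0.08],"spin":-0.7}]'|grep -E "tcp|force"
python3 -m inch '[{"fingers":1,"delta_pos":[-0.12,-0.06,0.08],"spin":-0.7}]'|grep -E "tcp|force"
python3 -m inch '[{"fingers":1,"delta_pos":[-0.12,-0.06,0.08],"spin":-0.7}]'|grep -E "tcp|force"
```

```text
tcp_pos: [0.6219, 0.0584, 0.1337]
wrist_force: [-5.2, -1.8, 1.6]
tcp_pos: [0.6233, 0.0577, 0.1337]
wrist_force: [-6.5, -3.0, 2.0]
tcp_pos: [0.6247, 0.0571, 0.1336]
wrist_force: [-6.1, -1.9, 1.9]
tcp_pos: [0.626, 0.0565, 0.1335]
wrist_force: [-6.2, -2.1, 1.9]
```

Commanded gate angle is now about 0; no wall contact yet. Continuing in small steps.

```bash
python3 -m inch '[{"fingers":1,"delta_pos":[-0.12,-0.05,0.08],"spin":-0.7}]'|grep -E "tcp|force"
python3 -m inch '[{"fingers":1,"delta_pos":[-0.12,-0.05,0.08],"spin":-0.7}]'|grep -E "tcp|force"
python3 - <<'E'
from rel import *
q,Q=cmd(-.02,.2);print('err mm',((q-p)*1000).round(1),np.round(lampclear(p,R),3),(G0.T@s['wrist_force']).round(1))
E
```

```text
tcp_pos: [0.6274, 0.0559, 0.1335]
wrist_force: [-5.8, -2.6, 1.7]
tcp_pos: [0.6288, 0.0553, 0.1335]
wrist_force: [-5.9, -3.2, 1.4]
err mm [ 1.1 -0.6  0.4] [0.009 0.017] [-6.1 -2.9  1.4]
```

```bash
python3 -m inch '[{"fingers":1,"delta_pos":[-0.12,-0.05,0.08],"spin":-0.7}]'|grep -E "tcp|force"
python3 -m inch '[{"fingers":1,"delta_pos":[-0.12,-0.05,0.08],"spin":-0.7}]'|grep -E "tcp|force"
python3 -m inch '[{"fingers":1,"delta_pos":[-0.12,-0.05,0.08],"spin":-0.7}]'|grep -E "tcp|force"
```

```text
tcp_pos: [0.629, 0.0553, 0.1334]
wrist_force: [-17.7, -4.5, 9.8]
tcp_pos: [0.6291, 0.0553, 0.1332]
wrist_force: [-22.1, -4.1, 13.9]
tcp_pos: [0.6292, 0.0552, 0.1332]
wrist_force: [-27.2, -5.4, 17.3]
```

```bash
python3 -m inch '[{"fingers":1,"delta_pos":[0.24,0.1,-0.16],"spin":1.4},{"fingers":1,"delta_pos":[0.48,0.2,-0.32],"spin":2.8},{"fingers":1,"delta_pos":[0.48,0.2,-0.32],"spin":2.8},{"fingers":1,"delta_pos":[0.48,0.2,-0.32],"spin":2.8}]'
python3 - <<'E'
from rel import *
q,Q=cmd(-.01,.2);print('err mm',((q-p)*1000).round(1),'spin err',Ro.from_matrix(R.T@Q).as_euler('xyz',degrees=True).round(1),np.round(lampclear(p,R),3))
table((-.01,.2),[(-.01,l) for l in (.16,.12,.08,.04,0,-.04)])
E
```

```text
time_s: 26.75
tcp_pos: [0.6266, 0.0561, 0.1324]
ee_rot: [[-0.708, -0.049, 0.705], [0.27, 0.903, 0.334], [-0.653, 0.427, -0.626]]
wrist_force: [-6.2, -2.2, -1.6]
gripper_width: 0.238
err mm [ 1.8 -0.8  1.5] spin err [ 0.   0.  -0.2] [0.011 0.019]
-0.01 0.16 [0.16, -0.16, 0.16] 0.0
-0.01 0.12 [0.33, -0.32, 0.32] 0.0
-0.01 0.08 [0.51, -0.46, 0.49] 0.0
-0.01 0.04 [0.69, -0.59, 0.66] 0.0
-0.01 0 [0.87, -0.72, 0.83] 0.0
-0.01 -0.04 [1.05, -0.83, 1.01] 0.0
```

```bash
python3 -m inch '[{"fingers":1,"delta_pos":[-0.07,-0.03,0.04],"spin":0},{"fingers":1,"delta_pos":[0.09,-0.19,0.20],"spin":0},{"fingers":1,"delta_pos":[0.26,-0.35,0.36],"spin":0},{"fingers":1,"delta_pos":[0.26,-0.35,0.36],"spin":0}]'|grep -E "time|tcp|force|grip"
python3 -m inch '[{"fingers":1,"delta_pos":[0.09,-0.07,0.08],"spin":0},{"fingers":1,"delta_pos":[0.18,-0.14,0.17],"spin":0},{"fingers":1,"delta_pos":[0.18,-0.14,0.17],"spin":0}]'|grep -E "time|tcp|force|grip"
```

```text
time_s: 27.15
tcp_pos: [0.6288, 0.0549, 0.1284]
wrist_force: [-6.0, -1.6, 1.5]
gripper_width: 0.243
time_s: 27.45
tcp_pos: [0.6291, 0.0548, 0.126]
wrist_force: [-5.1, -1.3, 2.3]
gripper_width: 0.244
```

```bash
python3 -m inch '[{"fingers":1,"delta_pos":[0.12,0.05,-0.08],"spin":0},{"fingers":1,"delta_pos":[0.12,0.05,-0.08],"spin":0}]'|grep -E "time|tcp|force|grip"
python3 -m inch '[{"fingers":1,"delta_pos":[0.09,-0.07,0.08],"spin":0},{"fingers":1,"delta_pos":[0.18,-0.13,0.17],"spin":0},{"fingers":1,"delta_pos":[0.18,-0.13,0.17],"spin":0}]'|grep -E "time|tcp|force|grip"
```

```text
time_s: 27.65
tcp_pos: [0.628, 0.0552, 0.1262]
wrist_force: [-4.4, 0.9, 2.6]
gripper_width: 0.244
time_s: 27.95
tcp_pos: [0.6281, 0.0551, 0.123]
wrist_force: [-2.3, 1.7, 3.2]
gripper_width: 0.245
```

```bash
python3 -m inch '[{"fingers":1,"delta_pos":[0.09,-0.06,0.08],"spin":0},{"fingers":1,"delta_pos":[0.18,-0.13,0.17],"spin":0},{"fingers":1,"delta_pos":[0.18,-0.13,0.17],"spin":0}]'|grep -E "time|tcp|force|grip"
python3 - <<'E'
from h import *
from rel import *
cap('wrist','w7');cap('top','t3');cap('scene','s3')
q,Q=cmd(-.01,0);print('err mm',((q-p)*1000).round(1),np.round(lampclear(p,R),3))
a=cv2.imread('pics/t3.png')[120:300,170:370];a=cv2.resize(a,None,fx=2,fy=2,interpolation=cv2.INTER_CUBIC)
b=cv2.imread('pics/s3.png')[150:330,180:380];b=cv2.resize(b,None,fx=2,fy=2,interpolation=cv2.INTER_CUBIC)
cv2.imwrite('pics/c3.png',np.hstack([a,b]))
E
```

```text
time_s: 28.25
tcp_pos: [0.6282, 0.0548, 0.1204]
wrist_force: [-3.1, 3.8, 3.7]
gripper_width: 0.248
err mm [ 0.3 -0.9 -0.4] [0.01  0.025]
```

View pics/c3.png

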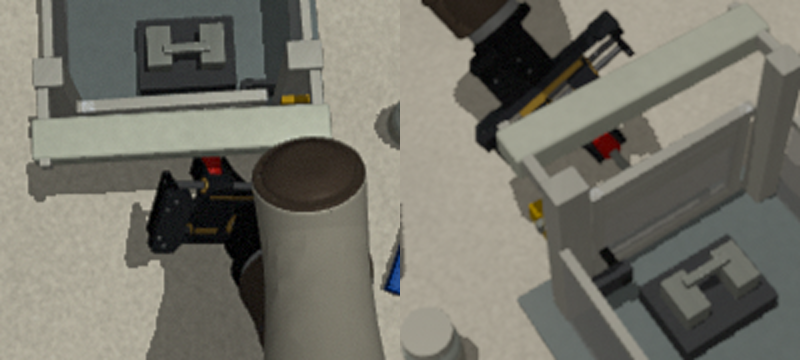

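View pics/w7.png

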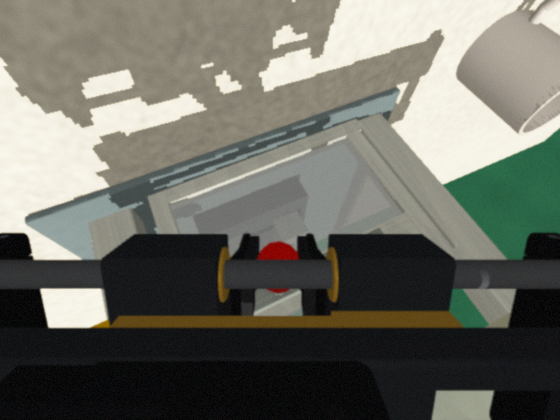

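```bash
python3 -m inch '[{"fingers":5,"delta_pos":[0,0,0],"spin":0},{"fingers":5,"delta_pos":[0,0,0],"spin":0},{"fingers":5,"delta_pos":[0,0,0],"spin":0},{"fingers":5,"delta_pos":[0,0,0],"spin":0},{"fingers":5,"delta_pos":[0,0,0],"spin":0},{"fingers":5,"delta_pos":[0,0,0],"spin":0},{"fingers":5,"delta_pos":[0,0,0],"spin":0},{"fingers":5,"delta_pos":[0,0,0],"spin":0}]'
python3 - <<'E'
from rel import *
from h import cap,proj
cal,im=cap('wrist','w8')
for l in (0,.1,.2):
  k,a=knob(-.01,l);print(l,'knob in tool mm',(R.T@(k-p)*1000).round(1),'px',proj(cal,k).round(1))
m=(im[:,:,0]>120)&(im[:,:,1]<60)&(im[:,:,2]<60);v,u=np.nonzero(m);print(u.min(),u.max(),v.min(),v.max(),u.mean())
jj=s['joints']
for dz in (-5,-10,-15): jj,e=ik(p+R@[0,0,dz/100],R,jj);print(dz,(p+R@[0,0,dz/100]).round(3),jj.round(0),round(e,4),np.round(lampclear(p+R@[0,0,dz/100],R),3))
E
```

```text
time_s: 29.2
tcp_pos: [0.6278, 0.054, 0.1199]
ee_rot: [[-0.705, -0.048, 0.708], [0.271, 0.903, 0.332], [-0.655, 0.426, -0.624]]
wrist_force: [0.2, 0.5, 0.2]
gripper_width: 0.576
0 knob in tool mm [ -5.5  -0.5 -10.8] px [278.3 268.5]
0.1 knob in tool mm [-10.    2.8 -15.1] px [284.5 279.8]
0.2 knob in tool mm [-14.2   6.7 -19.1] px [292.1 290.9]
262 302 239 258 281.9052287581699
-5 [0.592 0.037 0.151] [ -3.  13. -23. -74. -23. -32.] 0.0 [0.035 0.026]
-10 [0.557 0.021 0.182] [ -3.   7. -26. -66. -24. -40.] 0.0 [0.061 0.038]
-15 [0.522 0.004 0.213] [ -3.   0. -28. -59. -25. -48.] 0.0 [0.1   0.063]
```

View pics/w8.png

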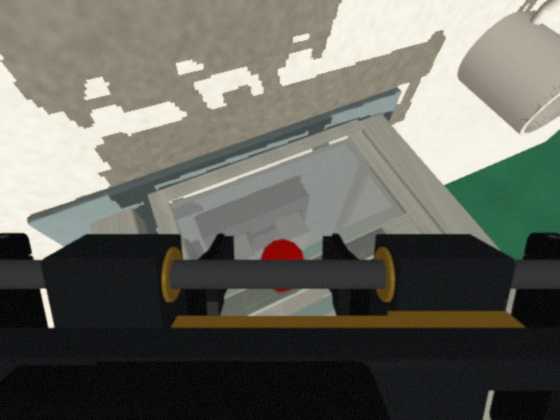

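```bash
python3 -m inch '[{"fingers":5,"delta_pos":[0,0,-2],"spin":0},{"fingers":5,"delta_pos":[0,0,-5],"spin":0},{"fingers":5,"delta_pos":[0,0,-8],"spin":0},{"fingers":5,"delta_pos":[0,0,-12],"spin":0},{"fingers":5,"delta_pos":[0,0,-15],"spin":0},{"fingers":5,"delta_pos":[0,0,-15],"spin":0},{"fingers":5,"delta_pos":[0,0,-15],"spin":0}]'
python3 - <<'E'
from rel import *
from h import *
cal,im=cap('wrist','w9');cap('top','t4');cap('scene','s4')
for g in (-.03,0,.03):
  for l in (0,.08):
    k,a=knob(g,l);print(g,l,'knob px',proj(cal,k).round(1))
G,H,W=frame(0);print('tip l0',proj(cal,H+W@np.array([-.02,-.255,.138])).round(1))
m=(im[:,:,0]>120)&(im[:,:,1]<60)&(im[:,:,2]<60);v,u=np.nonzero(m);print(u.min(),u.max(),v.min(),v.max(),u.mean(),v.mean())
for t in ('knob','bar_tip','striker','gate_hinge'):
  print(t,[((np.array(d['location'])*[560,420]).round(1).tolist(),round(d['conf'],2)) for d in spot_point('wrist',t)])
a=cv2.imread('pics/t4.png')[120:300,170:370];a=cv2.resize(a,None,fx=2,fy=2,interpolation=cv2.INTER_CUBIC)
b=cv2.imread('pics/s4.png')[150:330,180:380];b=cv2.resize(b,None,fx=2,fy=2,interpolation=cv2.INTER_CUBIC)
cv2.imwrite('pics/c4.png',np.hstack([a,b]))
E
```

```text
time_s: 29.95
tcp_pos: [0.5216, 0.0045, 0.2142]
ee_rot: [[-0.704, -0.049, 0.709], [0.272, 0.903, 0.332], [-0.656, 0.426, -0.622]]
wrist_force: [-0.0, 0.2, -0.9]
gripper_width: 0.572
-0.03 0 knob px [276.1 203.3]
-0.03 0.08 knob px [278.6 207.6]
0 0 knob px [277.8 200.5]
0 0.08 knob px [280.4 204.8]
0.03 0 knob px [279.7 197.7]
0.03 0.08 knob px [282.3 202. ]
tip l0 [181.6 268.5]
269 290 185 208 279.0045766590389 196.73684210526315
knob [([278.7, 199.9], 0.88)]
bar_tip [([423.1, 73.2], 0.31), ([340.8, 258.5], 0.16)]
striker [([195.7, 254.6], 0.92)]
gate_hinge [([378.3, 185.8], 0.72), ([337.1, 255.2], 0.53)]
```

View pics/w9.png

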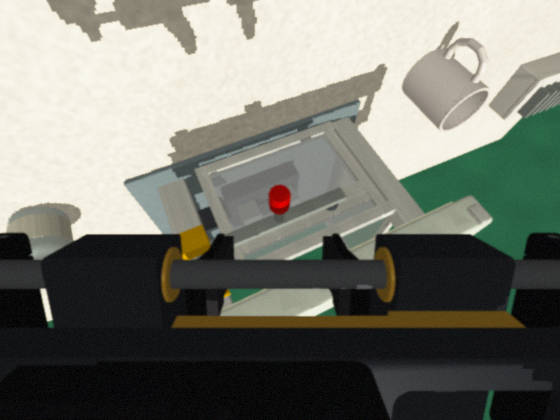

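View pics/c4.png

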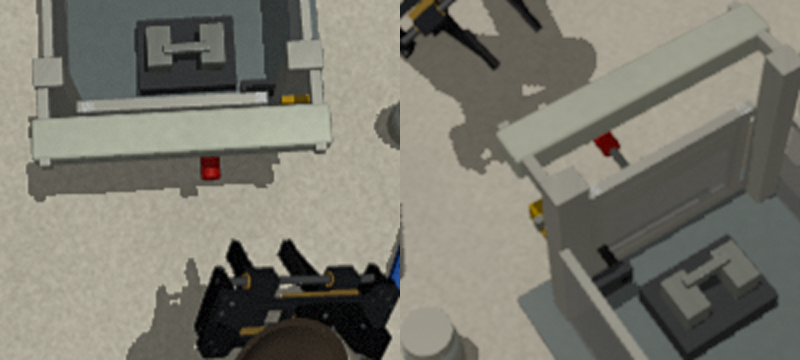

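```bash
python3 -m inch '[{"fingers":5,"delta_pos":[0,-4,-3],"spin":0},{"fingers":5,"delta_pos":[1,-8,-3],"spin":0},{"fingers":5,"delta_pos":[2,-11,-3],"spin":0},{"fingers":5,"delta_pos":[3,-11,-3],"spin":0},{"fingers":5,"delta_pos":[3,-11,-3],"spin":0},{"fingers":5,"delta_pos":[3,-11,-3],"spin":0},{"fingers":5,"delta_pos":[3,-11,-3],"spin":0}]'
python3 - <<'E'
from rel import *
from h import *
cal,im=cap('wrist','w10')
for t in ('knob','bar_tip','striker','gate_hinge'):
  print(t,[((np.array(d['location'])*[560,420]).round(1).tolist(),round(d['conf'],2)) for d in spot_point('wrist',t)])
o=im[:,:,::-1].copy()
def bar(g,l):
    G,H,W=frame(g);L=[]
    for r in (-.03,.185):
        for h in (-.008,.008):
            y=-.07-r*np.cos(l)+h*np.sin(l)*0;L.append(H+W@np.array([-.024,-.07-r*np.cos(l),.13+r*np.sin(l)+h]))
    return [proj(cal,q) for q in L]
for g,l,c in ((0,0,(0,255,0)),(0,.06,(255,0,255))):
    b=[tuple(int(v*1) for v in q) for q in bar(g,l)];print(g,l,b)
z0=[150,120];f=3
a=cv2.resize(o[100:300,150:410],None,fx=f,fy=f,interpolation=cv2.INTER_CUBIC)
a2=a.copy()
for g,l,c in ((0,0,(0,255,0)),(0,.06,(255,0,255))):
    b=[tuple(int(v) for v in (q-[150,100])*f) for q in bar(g,l)]
    cv2.line(a2,b[0],b[2],c,1);cv2.line(a2,b[1],b[3],c,1)
cv2.imwrite('pics/w10z.png',a);cv2.imwrite('pics/w10o.png',a2)
E
```

```text
time_s: 31.0
tcp_pos: [0.4852, -0.0966, 0.1663]
ee_rot: [[-0.705, -0.05, 0.708], [0.27, 0.904, 0.333], [-0.656, 0.425, -0.623]]
wrist_force: [1.0, 0.1, 0.5]
gripper_width: 0.575
knob [([379.0, 218.7], 0.75), ([480.9, 93.2], 0.53)]
bar_tip []
striker [([303.1, 266.0], 0.98)]
gate_hinge [([448.0, 201.1], 0.86)]
0 0 [(425, 201), (433, 210), (279, 267), (285, 279)]
0 0.06 [(424, 200), (432, 209), (283, 275), (289, 288)]
```

View pics/w10z.png

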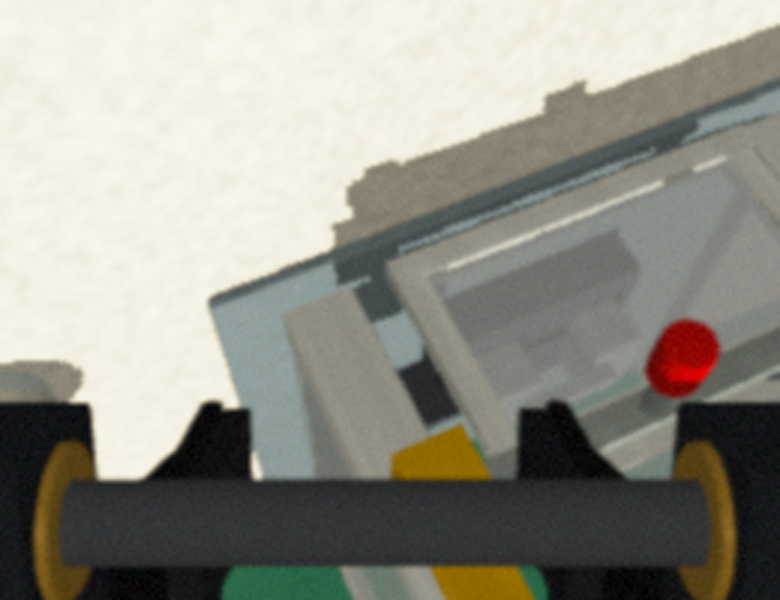

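View pics/w10o.png

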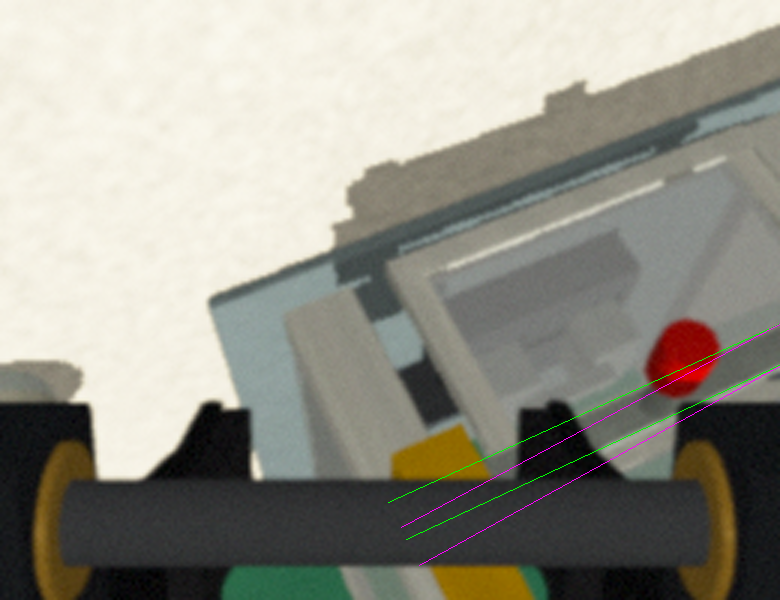

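```bash
python3 -m inch '[{"fingers":5,"delta_pos":[-3,0,-3],"spin":0},{"fingers":5,"delta_pos":[-6,2,-6],"spin":0},{"fingers":5,"delta_pos":[-9,3,-8],"spin":0},{"fingers":5,"delta_pos":[-10,3,-9],"spin":0},{"fingers":5,"delta_pos":[-10,3,-9],"spin":0},{"fingers":5,"delta_pos":[-10,3,-9],"spin":0},{"fingers":5,"delta_pos":[-10,3,-9],"spin":0}]'
python3 - <<'E'
from rel import *
from h import *
cal,im=cap('wrist','w11');cap('scene','s5')
print(s['joints'].round(0))
o=im[:,:,::-1].copy();f=3
G,H,W=frame(0)
c=proj(cal,H+W@np.array([-.02,-.2,.13]));x0=int(np.clip(c[0]-130,0,300));y0=int(np.clip(c[1]-120,0,220));print(c)
a=cv2.resize(o[y0:y0+200,x0:x0+260],None,fx=f,fy=f,interpolation=cv2.INTER_CUBIC);a2=a.copy()
for l,col in ((0,(0,255,0)),(.06,(255,0,255))):
    for h in (-.008,.008):
        q=[tuple(int(v) for v in (proj(cal,H+W@np.array([-.024,-.07-r*np.cos(l),.13+r*np.sin(l)+h]))-[x0,y0])*f) for r in (-.03,.185)]
        cv2.line(a2,q[0],q[1],col,1)
cv2.imwrite('pics/w11z.png',a);cv2.imwrite('pics/w11o.png',a2)
E
```

```text
time_s: 31.95
tcp_pos: [0.4892, -0.1264, 0.2977]
ee_rot: [[-0.707, -0.047, 0.705], [0.273, 0.902, 0.334], [-0.652, 0.428, -0.626]]
wrist_force: [0.5, 0.0, -0.6]
gripper_width: 0.577
[-24.  -3. -19. -52. -49. -47.]
[296.36535357 167.34197872]
```

View pics/w11z.png

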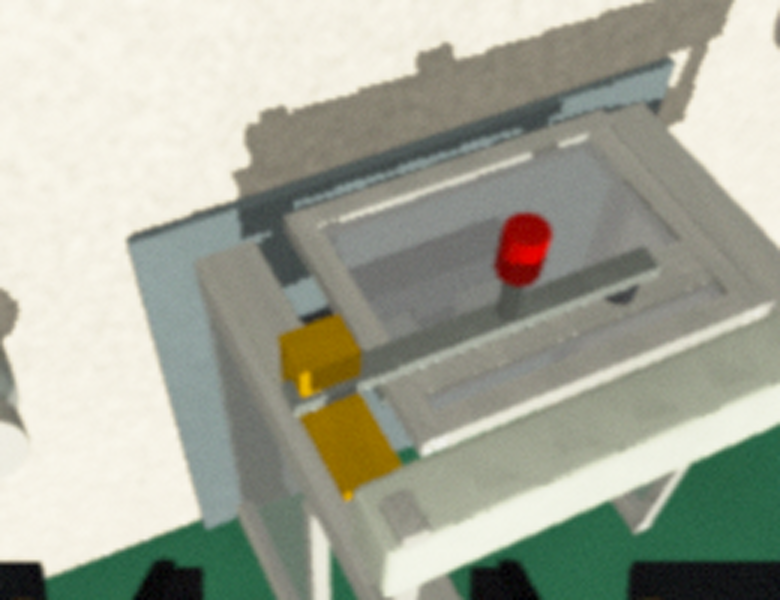

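View pics/w11o.png

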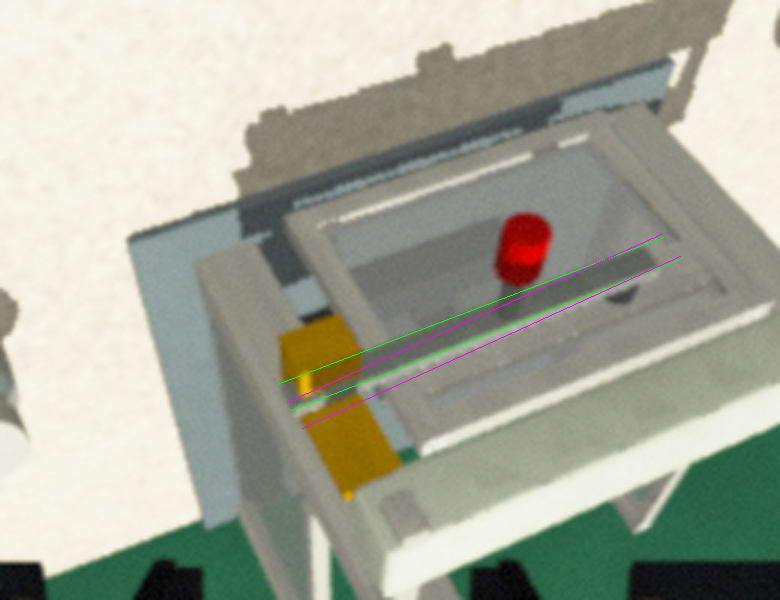

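View pics/s5.png

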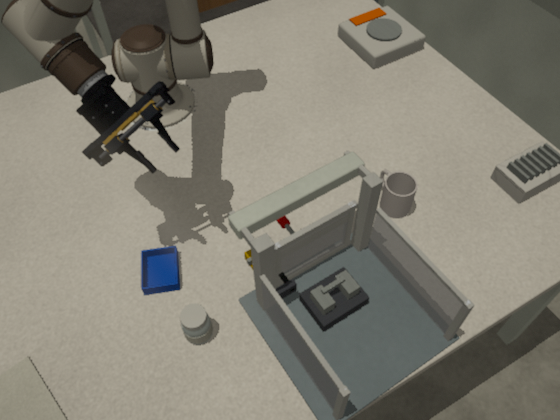

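The view shows the bar sitting down in the slot behind the yellow striker: the striker at zoomed (320,350), the bar behind it and the back wall beyond. The bar lies on the level overlay (latch at about 0). The gate has stayed shut for over 2 s with the robot clear. Jar, dish, mug and specimen are where they were.

```bash
python3 -c "
from station import *
print(sense()['time_s'],sense()['wrist_force']);print(finish_job())"
```

```text
32.05 [-0.57455492 -0.04835243 -0.44820283]
the job is handed in; nothing more can be done
None
```

The gate is shut and latched, and I handed the job in at 32 s of the 54 s allowed.

- **Tool lean:** The moves can't tilt the tool directly. I tilted it by pushing the arm past its reach, high above the table. It ended at about 51° from vertical and turned about 25° to the left. That is steeper than the suggested 30–45°, because the wrist could not hold those angles at the knob. During one of these pushes the arm dropped about 20 cm in 0.2 s. It was in free space and touched nothing.
- **Closing the gate:** I gripped the knob with the gate ajar at about 0.5 rad and raised the bar to about 0.2 rad. I then swung the gate in at about 0.2–0.25 rad/s, slower near the end. The bar met the keeper's back wall with the force rising from about 6 N to 27 N, somewhat past the 10 N rise called for. I eased off about 1–2 mm and lowered the bar to level. After that I opened the fingers and backed away.
- **Last checks:**
    - **Gate:** it stayed shut, at about 0 rad, for over 2 s with nothing touching it.
    - **Latch bar:** in the wrist picture it sits in the slot behind the striker and matches the drawn outline of a level bar.
    - **Knob:** it appears within about 1 pixel of where a latched knob should be.
    - **Wrist force:** about zero.
    - **Objects:** specimen, jar, dish and mug look unmoved in the scene camera.
- **Not confirmed:** the detector did not find the bar tip in the later pictures, so I judged it by eye and from the outline. The lamp's clearance of about 9 mm or more was calculated, not seen, and no contact was felt.

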